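# Latch the lid of a specimen carrier

### The arm

A 6-joint arm with a two-finger parallel gripper is mounted at the origin on the work surface. World frame = base frame: x ahead of the robot, y to its left, z up, the work surface at z = 0. Lengths are in m, angles in rad, forces in N, time in s.
With the tool pointing down it reaches from about 0.375 to 0.9 m from the base axis. Payload 3.1 kg.
Tool frame: the origin (TCP) lies on the centre line of the jaws, within the pads' length; the fingertips stand robot.finger_overhang ahead of it and the grasp point (between the pads) lies 2 mm behind it (robot.finger_overhang is the distance from the TCP to the fingertips, in m); z points along the fingers, y is the direction in which the jaws open and shut (so a half turn about z gives the same grasp; the last joint's range is limited). The gripper opens to 87 mm and grips with 3 to 60 N. Pads are 19 mm wide; open, the fingers measure 117 mm over their backs; the gripper's body (75 mm by 190 mm) begins 51 mm behind the grasp point.
Start: joints at [1.046, 0.527, 1.433, -0, 1.181, -0.178], TCP at [0.212, 0.588, 0.24] pointing down, gripper open.
Joint ranges: [-3.08, 3.08], [-0.75, 2.2], [0.22, 2.44], [-1.43, 4.57], [0, 2.65], [-2.85, 2.85]. Speed limits (rad/s): [2.79, 2.79, 3.14, 3.14, 3.14, 3.14].

### API

Orientations are given as a unit quaternion [x, y, z, w].
In Python, from rig import robot gives the robot as it stands. The module is installed in compiled form; this text tells all that it offers.
- The arm moves only by the tool step_arm, never from a script. Its arguments are lists of equal length, an entry for each row: "slide": the shift along the tool's x, y, z in mm, a list of three; "twist": the turn about the tool's z in degrees. A call has 1 to 20 rows; each row shifts and turns the commanded pose from where the row before left it, along the tool's axes as they then stand; what a row does not reach is not made up. A row lasts 1/12 s, in which the tool goes at most 41.7 mm and 7.16 degrees, less where a joint would pass 70% of its speed; a pose out of reach is approached as far as the arm can. A call is refused whole if a number of a shift passes 41.7 or a number of a turn 7.16, either way. A call with a gripper value outside its range is refused whole. "jaw" is the finger opening in mm, from 0 to 87, set as the call begins (left out, the last holds). The fingers move at their own pace and stop on an object; "force" is the grip in N (left out, the last holds). Time passes only in rows, so rows that do not move let the fingers close. It gives the time, the measured TCP pose, the force and the opening at its end, in the units of the state.
- robot.get_obs(): the state, without advancing time (a new reading comes with each control period).
- robot.camera(name): name is "scene" or "top" or "wrist"; returns a dict with "color" (480x640x3 uint8, blue, green, red), "depth" (480x640 float32, m along the optical axis (not along the pixel's ray), 0 where there is no reading), "camera_matrix" (3x3 intrinsics, pixels), "k1" (the pictures are not rectified: a ray, as slopes to the right and down, at radius r is drawn at 1 + k1 r^2 times it, then the intrinsics apply), "origin" and "orientation" of the camera in the world. Camera axes: x right, y down, z forward; pixel columns grow to the right and rows downward; lengths in m; the calibration is good to about 2 mm. A picture is of the moment at which its call begins.
- robot.hand_in(): hands the job in, once; it reports no verdict.
The state is a dict: "time": time; "q": joint angles; "joint_velocities": joint speeds; "joint_torque": joint torques, N m; "position": TCP position; "tool_rot": TCP orientation; "ft_force": force on the tool from outside, world axes, zero at the start; "moment": the same for the moment, N m; "grip_width": finger opening in m.
Only numpy, scipy, OpenCV 4.12 (cv2) and the standard library are available. Lean on these libraries where they do the work, as an engineer would, in place of code of your own. Each camera call takes 0.05 s, during which the arm holds its last target.

### The job

Close the draw latch on the blue specimen carrier: lift the wire loop over the lip of the keeper on the lid, seat its crossbar gently in the keeper, then press the lever all the way down so that the lid is pulled tight and the latch stays shut by itself. Do not yank the loop or lean hard on the lever, and leave the other things on the bench where they are.

Things in the scene. Friction and masses are not known exactly. Their poses are not given: they have to be found in the camera images.
- carrier: Blue plastic specimen carrier with a white hinged lid, fixed to the bench. 180 mm deep (its x), 200 mm wide (its y), 155 mm high with lid shut. Origin: centre of its underside; z up; the latch is on the middle of the face at its -x side (outward = -x). The lid hinges on its +x top edge.
- lid (a joint): Lid hinge angle (rad). The lid floats on a springy seal at about 0.033, the latch side then stands 6 mm high; 0 is hard down. It can be pushed down by hand (about 85 N at the latch side) but springs back; it cannot be opened beyond 0.05.
- keeper: Steel keeper on the lid's latch-side top edge: a small channel 24 mm wide (its y), open upward. Origin: on the lid's latch-side face at lid-top height; x into the lid, z up. Shelf top at z 0; back wall from x 0 to -4 mm, 14 mm high; groove 10 mm wide from x -4 to -14 mm; outer lip from x -14 to -18 mm, 7 mm high.
- keeper_seat (a point): Centre of the crossbar when it lies in the keeper drawn against the outer lip: 2.5 mm above the shelf, 2.5 mm inside the lip's inner face. Axes as the keeper's; moves with the lid.
- latch_pivot (a point): Lever's hinge axis on the carrier, 24 mm outward from the face, 30 mm below lid top, parallel to the carrier's y.
- lever (a joint): Lever angle (rad): 0 = fully down (shut, at its stop), grows to 2.1 as the handle is lifted. Stiff hinge (0.06 N m), stays where left. With the bar just seated it reads about 1.3; pressing on from there against the seal takes up to about 15 N at the tip, passes dead centre at about 0.2, then snaps to the stop and holds itself.
- lever_handle: Handle of the lever: steel plate 24 mm wide, 5 mm thick, 47 mm long. Origin on the lever's pivot, -z points along the handle to its free end, y along the pivot. It points outward at 54 degrees + the lever angle from straight down (horizontal at 0.63).
- handle_tip (a point): Middle of the handle's free end.
- loop (a joint): Angle of the wire loop relative to the lever (rad). Stiff pivot (0.02 N m), free to swing round outside the handle: the loop stays where left and turns along with the lever unless held. Lever + loop angle = 0: loop leans 0.3 rad from upright towards the lid; -0.3: upright; more negative: leans outward.
- loop_bar: Crossbar of the loop: steel rod 5 mm thick, 42 mm long along its y, 48.8 mm from the loop's pivot pin, joined to it by side wires at y +-19 mm that pass either side of the keeper. The pin rides on the lever 14 mm from its pivot, outward at 9 degrees + lever angle from straight down. Origin at the bar's middle, z pointing on from the pin.
- bar_mid (a point): Middle of the crossbar.
- loop_tab: Flat finger tab beyond the crossbar, in line with the loop: 16 mm wide along its y (the faces to pinch), 5 mm thick, reaching 32 mm past the bar's axis. Origin at the bar's middle, z along the tab towards its free end.
- tab_end (a point): Middle of the tab's free end, 32 mm beyond the crossbar's axis.
- petri: Stack of three clear petri dishes, 88 mm across, 42 mm high; bystander. Origin under its centre.
- tipbox: Grey tip box with clear cover, 85 x 120 x 58 mm; bystander. Origin under its centre.
- bottle: White bottle with red cap, 68 mm across, 160 mm high; bystander. Origin under its centre.
- jar: Amber jar, 72 mm across, 100 mm high; bystander. Origin under its centre.
- beaker: Glass beaker, 68 mm across, 90 mm high; bystander. Origin under its centre.
- spatula: Spatula lying flat, 170 mm long; bystander. Origin under its middle.
- rack: White tube rack with capped tubes, 90 x 200 x 90 mm; bystander. Origin under its centre.

How it is judged:
By the outcome, as a careful person would: the job done as asked, in the order asked, and still so for the second after the job is handed in, with the robot touching nothing.
It also fails if it takes over 64 s, if anything falls off the work surface, if the arm or the gripper's body presses on something with over 40 N, if the wrist force passes 120 N, or if a joint passes its speed limit or range.

## Working session

There is one attempt and no reset: what is moved stays moved. The work goes in short steps, Python scripts to look and compute and a tool call to move; the robot and the scene stay as the last step left them, time stands still between calls to the robot, and variables do not carry over. Pictures are saved under pics/ and viewed, and the job is handed in when it is done.

Besides the shell and the picture viewer there is one more tool, called in YAML: its name, and indented under it one key for each argument. step_arm: Moves the arm, as the interface text tells. Its arguments: {"type":"object","properties":{"slide":{"type":"array","items":{"type":"array","items":{"type":"number"}}},"twist":{"type":"array","items":{"type":"number"}},"jaw":{"type":"number"},"force":{"type":"number"}},"required":["slide","twist"]}

```bash
ls; mkdir -p pics; python3 - <<'E'
from rig import robot
import cv2
o=robot.get_obs()
for k,v in o.items(): print(k,v)
print(robot.finger_overhang)
for n in("scene","top","wrist"):
    c=robot.camera(n); cv2.imwrite(f"pics/{n}0.png",c["color"])
    print(n,c["camera_matrix"].tolist(),c["k1"],c["origin"],c["orientation"])
E
```

```text
pics
time 0.0
q [ 1.04651356e+00  5.28463721e-01  1.43390632e+00 -1.48277886e-05
  1.18137874e+00 -1.78513618e-01]
joint_velocities [ 6.57938861e-04  1.44063791e-04  1.03099934e-03 -7.93654712e-05
  3.45252359e-04  2.27792712e-03]
joint_torque [-4.25213211e-04 -4.40044641e+01 -1.76589811e+01  6.34526485e-02
  5.83266187e-02 -1.68127090e-04]
position [0.21145565 0.58740354 0.23857181]
tool_rot [ 1.72021751e-01  9.85092562e-01 -1.01454861e-03 -3.64645531e-04]
ft_force [-0.60071265 -0.12579337 -0.39100704]
moment [0.00717839 0.04093789 0.01585503]
grip_width 0.08733275590713797
0.017
scene [[622.753798773792, 0.0, 330.51400859146213], [0.0, 622.753798773792, 233.51206462825533], [0.0, 0.0, 1.0]] -0.20829857455671139 [1.07009278 1.01476688 1.22065456] [ 0.23192642  0.88633451 -0.38821604 -0.09954683]
top [[504.52339371966633, 0.0, 320.14493735730315], [0.0, 504.52339371966633, 245.8277251433302], [0.0, 0.0, 1.0]] -0.1397734807839659 [ 0.28520805 -0.02064294  1.38537517] [ 0.7138204  -0.69573678  0.06272584 -0.0497618 ]
wrist [[371.4705652523285, 0.0, 321.52071571386136], [0.0, 371.4705652523285, 245.95507365817832], [0.0, 0.0, 1.0]] -0.012727108601410351 [0.13714966 0.61487197 0.38371911] [0.80926933 0.56887046 0.08361865 0.12032241]
```

View pics/scene0.png

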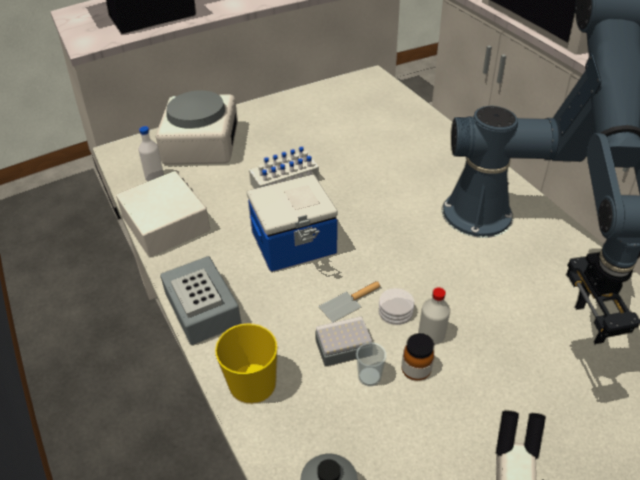

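View pics/top0.png

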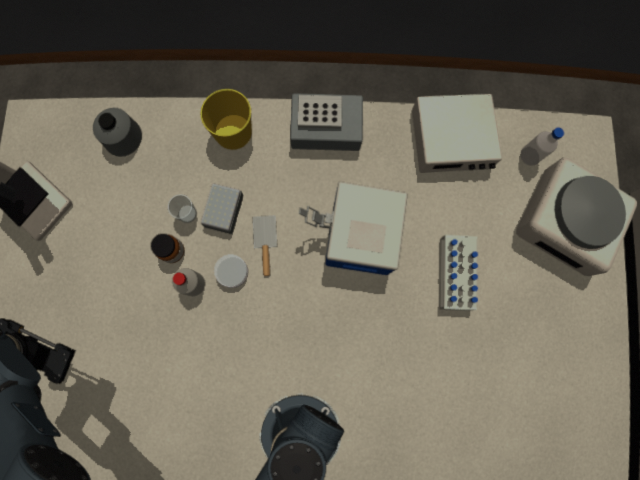

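View pics/wrist0.png

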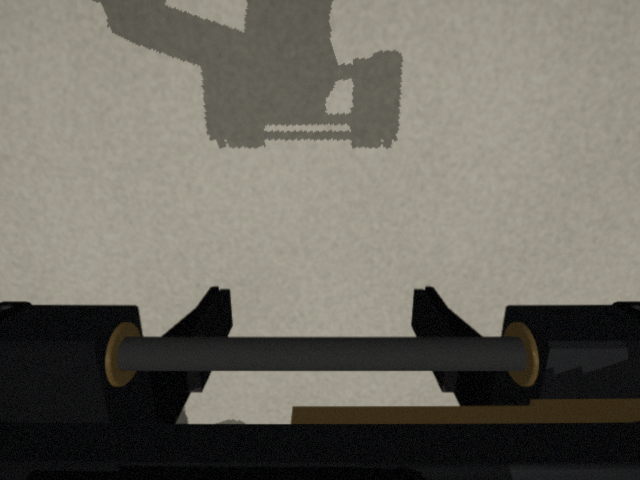

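The top view shows the carrier at about (367,228), with the latch on its left (world +y) side at about (315,215). Next I'll zoom in on it and set up the projection helpers.

```bash
cat > h.py <<'E'
import numpy as np, cv2
from scipy.spatial.transform import Rotation as R
from rig import robot
def cam(n):
    c=robot.camera(n); c["R"]=R.from_quat(c["orientation"]).as_matrix(); return c
def ray(c,uv):
    K=np.array(c["camera_matrix"]); k=c["k1"]
    p=cv2.undistortPoints(np.array(uv,float).reshape(-1,1,2),K,np.array([k,0,0,0,0.])).reshape(-1,2)
    d=np.c_[p,np.ones(len(p))]@c["R"].T
    return np.array(c["origin"]),d   # depth-scaled
def onz(c,uv,z):
    o,d=ray(c,uv); return o+d*((z-o[2])/d[:,2])[:,None]
def proj(c,P):
    q=(np.atleast_2d(P)-np.array(c["origin"]))@c["R"]
    return cv2.projectPoints(q.reshape(-1,1,3),np.zeros(3),np.zeros(3),np.array(c["camera_matrix"]),np.array([c["k1"],0,0,0,0.]))[0].reshape(-1,2)
def tri(c1,u1,c2,u2):
    o1,d1=ray(c1,u1);o2,d2=ray(c2,u2);d1=d1[0];d2=d2[0]
    s=np.linalg.lstsq(np.c_[d1,-d2],o2-o1,rcond=None)[0]
    a=o1+s[0]*d1;b=o2+s[1]*d2; return (a+b)/2,np.linalg.norm(a-b)
def crop(c,x0,y0,w,h,s,f):
    cv2.imwrite(f,cv2.resize(c["color"][y0:y0+h,x0:x0+w],None,fx=s,fy=s,interpolation=cv2.INTER_CUBIC))
def cloud(c):
    v,u=np.mgrid[0:480,0:640]; o,d=ray(c,np.c_[u.ravel(),v.ravel()])
    D=c["depth"].ravel(); P=o+d*D[:,None]; P[D==0]=np.nan; return P.reshape(480,640,3)
E
python3 - <<'E'
from h import *
t=cam("top"); s=cam("scene")
crop(t,290,170,130,110,6,"pics/t1.png"); crop(s,235,165,125,125,5,"pics/s1.png")
P=cloud(t)
for uv in [(367,235),(345,200),(390,200),(385,255),(340,250),(316,215),(308,211),(300,150)]: print(uv,P[uv[1],uv[0]].round(4))
# lid corners by mask: height > .14 region
m=((P[...,2]>.14)&(P[...,2]<.18)).astype(np.uint8); m[:, :320]=0; m[:, 420:]=0; m[:170]=0; m[290:]=0
cs=max(cv2.findContours(m,0,2)[0],key=cv2.contourArea); r=cv2.minAreaRect(cs); b=cv2.boxPoints(r); print(r); print(onz(t,b,.158).round(4))
E
```

```text
(367, 235) [ 0.5128 -0.1563  0.1593]
(345, 200) [ 0.6009 -0.1004  0.1572]
(390, 200) [ 0.6049 -0.2143  0.1555]
(385, 255) [ 0.4646 -0.2021  0.1543]
(340, 250) [ 0.4737 -0.09    0.157 ]
(316, 215) [ 0.5616 -0.0287  0.1512]
(308, 211) [ 0.5661 -0.0086  0.1736]
(300, 150) [ 0.7868  0.0214 -0.0018]
((364.24237060546875, 224.70285034179688), (78.97478485107422, 78.77336883544922), 9.272602081298828)
[[ 0.4543 -0.0385  0.158 ]
 [ 0.6531 -0.0657  0.158 ]
 [ 0.6263 -0.2639  0.158 ]
 [ 0.4277 -0.2311  0.158 ]]
```

View pics/t1.png

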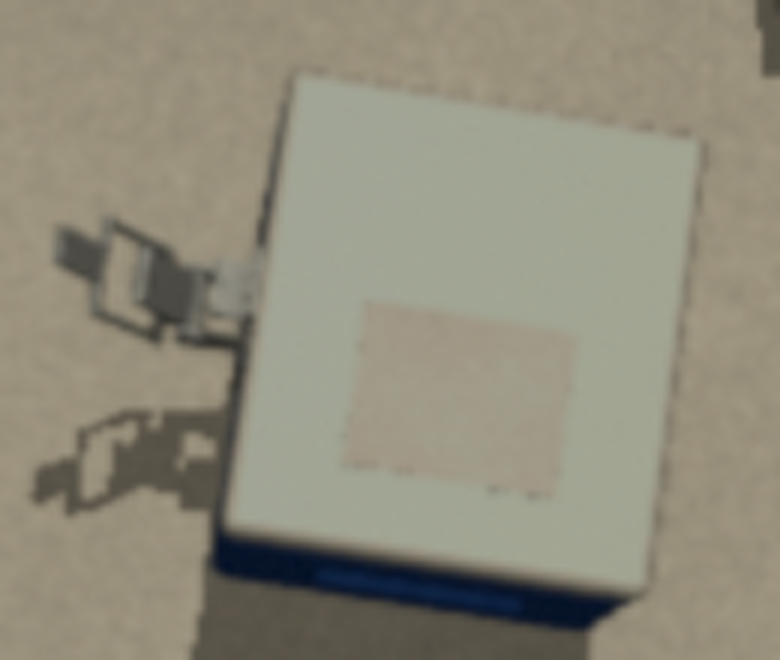

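View pics/s1.png

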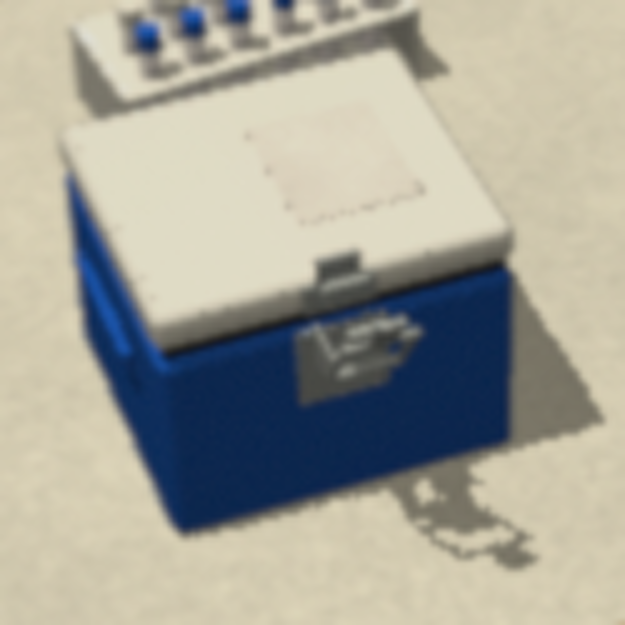

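The lid corners in the top crop are at about (297,75), (703,145), (645,590) and (225,527). The loop lies outward past the handle: tab at about (75,250), bar at about (105,265), handle end at about (145,285). I'll work out the poses from these.

```bash
python3 - <<'E'
from h import *
t=cam("top"); s=cam("scene")
f=lambda X,x0,y0,k:[( (X[0]+.5)/k-.5+x0,(X[1]+.5)/k-.5+y0)]
T=lambda X:f(X,290,170,6); S=lambda X:f(X,235,165,5)
c=[onz(t,T(p),z)[0] for p,z in [((297,75),.161),((703,145),.155),((645,590),.155),((225,527),.161)]]
c=np.array(c);print(c.round(4)); print([np.linalg.norm(c[i]-c[i-1]).round(4) for i in range(4)])
# scene corners: latch-side left(+y world?) etc
sc=np.array([onz(s,S(p),z)[0] for p,z in [((150,332),.161),((512,235),.161),((385,50),.155),((62,130),.155)]]);print(sc.round(4)); print([np.linalg.norm(sc[i]-sc[i-1]).round(4) for i in range(4)])
e=c[1]-c[0]+c[2]-c[3]; y1=np.degrees(np.arctan2(e[1],e[0])); g=c[0]-c[3]+c[1]-c[2]; print(y1,np.degrees(np.arctan2(g[1],g[0]))-90, c.mean(0), sc.mean(0))
P=cloud(t)
ctr=c.mean(0);a=np.radians(y1);ex=np.array([np.cos(a),np.sin(a)]);ey=np.array([-ex[1],ex[0]])
sub=P[200:232,295:330].reshape(-1,3);q=sub[:,:2]-ctr[:2]
for C,n in((t,"top"),(s,"scene")):
  Q=cloud(C).reshape(-1,3);q=Q[:,:2]-ctr[:2];L=np.c_[q@ex,q@ey,Q[:,2]]*1000
  m=(L[:,0]<-92)&(L[:,0]>-230)&(abs(L[:,1])<35)&(L[:,2]>60)
  idx=np.where(m)[0]; print(n)
  for i in idx: print((i%640,i//640),L[i].round(0),end=' ')
E
```

```text
[[ 0.6459 -0.0845  0.161 ]
 [ 0.6228 -0.2572  0.155 ]
 [ 0.4331 -0.2322  0.155 ]
 [ 0.4539 -0.0585  0.161 ]]
[np.float64(0.1938), np.float64(0.1743), np.float64(0.1914), np.float64(0.1751)]
[[ 0.6538 -0.0775  0.161 ]
 [ 0.4577 -0.0526  0.161 ]
 [ 0.4373 -0.2326  0.155 ]
 [ 0.625  -0.2569  0.155 ]]
[np.float64(0.1818), np.float64(0.1978), np.float64(0.1812), np.float64(0.1892)]
-97.22399721583211 -97.6270387090715 [ 0.53892261 -0.15810894  0.158     ] [ 0.54345163 -0.15492334  0.158     ]
top
(np.int64(308), np.int64(205)) [-154.   23.  175.] (np.int64(307), np.int64(206)) [-156.   21.  170.] (np.int64(308), np.int64(206)) [-154.   22.  169.] (np.int64(309), np.int64(206)) [-151.   22.  168.] (np.int64(300), np.int64(207)) [-172.   10.  196.] (np.int64(301), np.int64(207)) [-169.   10.  198.] (np.int64(307), np.int64(207)) [-156.   19.  169.] (np.int64(308), np.int64(207)) [-154.   19.  168.] (np.int64(309), np.int64(207)) [-151.   20.  167.] (np.int64(310), np.int64(207)) [-149.   22.  162.] (np.int64(311), np.int64(207)) [-146.   22.  162.] (np.int64(300), np.int64(208)) [-171.    8
[... 28229 characters left out ...]
int64(248)) [-92.  20.  69.] (np.int64(298), np.int64(248)) [-94.  18.  69.] (np.int64(299), np.int64(248)) [-95.  15.  70.] (np.int64(301), np.int64(248)) [-94.   9.  66.] (np.int64(304), np.int64(248)) [-95.   1.  65.] (np.int64(292), np.int64(249)) [-95.  35.  73.] (np.int64(293), np.int64(249)) [-96.  33.  73.] (np.int64(295), np.int64(249)) [-93.  26.  68.] (np.int64(296), np.int64(249)) [-94.  24.  68.] (np.int64(298), np.int64(249)) [-95.  18.  67.] (np.int64(303), np.int64(249)) [-96.   4.  62.] (np.int64(295), np.int64(250)) [-93.  26.  64.] (np.int64(298), np.int64(250)) [-94.  18.  62.] (np.int64(295), np.int64(251)) [-93.  26.  60.] (np.int64(293), np.int64(252)) [-95.  33.  61.]
```

Depth and shape agree. In the carrier frame, in mm:
- Pivot is near (-114, 125).
- Handle tip is near (-140, 165), which puts the lever at about 1.64.
- Bar is near (-154, 171), and the tab end near (-173, 195).

The loop leans outward. Next I'll turn the tool so its y runs along the carrier's y, then move above the latch for a closer look.

step_arm:
  slide:
    - [0, 0, -6]
    - [0, 0, -6]
    - [0, 0, -6]
    - [0, 0, -6]
    - [0, 0, -6]
    - [0, 0, -6]
    - [0, 0, -6]
    - [0, 0, -6]
    - [0, 0, -6]
    - [0, 0, -6]
    - [0, 0, -6]
  twist: [7.05, 7.05, 7.05, 7.05, 7.05, 7.05, 7.05, 7.05, 7.05, 7.05, 7.05]

```text
time: 1.27
position: [0.2117, 0.5879, 0.3058]
tool_rot: [0.753, 0.658, -0.0, 0.0]
ft_force: [0.3, 0.3, 0.2]
grip_width: 0.0872
```

step_arm:
  slide:
    - [-31.2, 24.8, 0]
    - [-31.2, 24.8, 0]
    - [-31.2, 24.8, 0]
    - [-31.2, 24.8, 0]
    - [-31.2, 24.8, 0]
    - [-31.2, 24.8, 0]
    - [-31.2, 24.8, 0]
    - [-31.2, 24.8, 0]
    - [-31.2, 24.8, 0]
    - [-31.2, 24.8, 0]
    - [-31.2, 24.8, 0]
    - [-31.2, 24.8, 0]
    - [-31.2, 24.8, 0]
    - [-31.2, 24.8, 0]
    - [-31.2, 24.8, 0]
    - [-31.2, 24.8, 0]
    - [-31.2, 24.8, 0]
    - [0, 0, 0]
    - [0, 0, 0]
  twist: [0, 0, 0, 0, 0, 0, 0, 0, 0, 0, 0, 0, 0, 0, 0, 0, 0, 0, 0]

```text
time: 2.85
position: [0.5629, 0.0058, 0.3052]
tool_rot: [0.752, 0.659, 0.0, -0.0]
ft_force: [-0.2, 0.3, -0.3]
grip_width: 0.0874
```

```bash
python3 - <<'E'
from h import *
w=cam("wrist"); cv2.imwrite("pics/w1.png",w["color"])
o=robot.get_obs();print(o["time"],o["position"],R.from_quat(o["tool_rot"]).as_matrix().round(4).tolist())
print(w["origin"],w["R"][:,2])
E
```

```text
2.9 [0.56178321 0.00733545 0.30514178] [[0.1301, 0.9915, -0.0012], [0.9915, -0.1301, 0.0007], [0.0005, -0.0013, -1.0]]
[0.57433697 0.08520377 0.45023355] [-0.03893651 -0.28767058 -0.95693761]
```

View pics/w1.png

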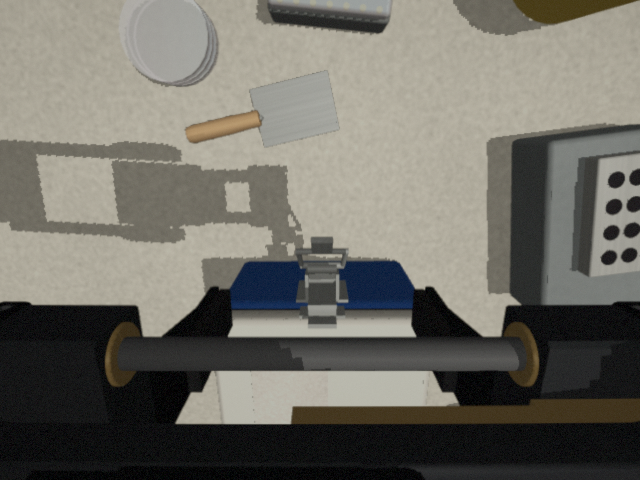

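The latch is centred between the fingers: tab top about (322,239), bar about (322,255), handle about (322,290), keeper about (322,318). I'll measure it from the wrist depth in the tool frame.

```bash
cat >> h.py <<'E'
def toolcloud(c):
    o=robot.get_obs();M=R.from_quat(o["tool_rot"]).as_matrix()
    return (cloud(c)-o["position"])@M*1000
E
python3 - <<'E'
from h import *
w=cam("wrist"); crop(w,260,225,130,110,6,"pics/w2.png")
T=toolcloud(w);h=robot.get_obs()["position"][2]*1000
for v in range(234,330,2):
    print(v,[f"{T[v,u,0]:.0f},{T[v,u,1]:.0f},{h-T[v,u,2]:.0f}" for u in (300,306,312,317,322,327,332,338,345)])
E
```

```text
234 ['-42,-26,-2', '-42,-18,-1', '-42,-11,0', '-42,-4,0', '-42,2,-0', '-42,8,-2', '-42,14,0', '-42,22,-2', '-42,31,0']
236 ['-44,-26,-0', '-44,-18,1', '-44,-11,0', '-44,-4,0', '-44,2,-0', '-45,8,-2', '-44,14,1', '-44,22,-0', '-44,31,-1']
238 ['-47,-26,-1', '-47,-18,0', '-47,-11,0', '8,-2,194', '8,2,195', '8,5,195', '8,9,194', '-47,22,-2', '-47,31,0']
240 ['-50,-26,-0', '-50,-18,-1', '-50,-11,-1', '6,-2,195', '6,2,195', '6,5,193', '6,9,196', '-50,22,-1', '-50,31,-2']
242 ['-52,-26,-1', '-52,-18,-1', '-52,-11,-1', '5,-2,197', '5,2,197', '5,5,196', '6,9,197', '-53,22,-2', '-52,31,1']
244 ['-55,-26,-0', '-55,-18,-1', '-55,-11,-2', '4,-2,197', '4,2,198', '4,5,196', '4,9,196', '-55,22,-1', '-55,31,-1']
246 ['-57,-26,1', '-58,-18,-1', '-57,-11,1', '1,-2,192', '1,2,193', '1,5,192', '1,9,192', '-58,22,-1', '-57,31,-0']
248 ['-60,-26,-0', '-61,-19,-2', '-60,-11,-2', '-2,-2,188', '-2,2,187', '-2,5,189', '-2,9,188', '-60,22,-1', '-60,31,-1']
250 ['-9,-16,169', '-9,-11,170', '-9,-6,171', '-5,-2,184', '-5,2,184', '-5,5,184', '-4,9,185', '-9,14,171', '-9,20,171']
252 ['-10,-16,172', '-10,-11,171', 
[... 4287 characters left out ...]
', '-72,10,163', '-75,16,158', '-74,22,160']
320 ['-78,-18,157', '-77,-12,158', '-72,-7,167', '-73,-3,166', '-72,2,167', '-73,6,166', '-73,10,166', '-77,16,158', '-77,22,158']
322 ['-79,-18,159', '-78,-12,159', '-73,-7,169', '-73,-3,169', '-72,2,171', '-73,6,169', 'nan,nan,nan', '-78,16,159', '-79,22,158']
324 ['-79,-17,161', '-80,-12,160', '-73,-7,172', '-73,-3,172', '-72,2,174', '-73,6,173', '-73,10,172', '-80,16,160', '-81,22,158']
326 ['-82,-18,160', '-82,-12,159', '-74,-7,174', '-74,-2,175', '-74,2,174', '-73,6,175', '-74,10,175', '-82,16,160', '-81,22,161']
328 ['-83,-18,161', '-84,-12,160', '-75,-7,175', '-75,-2,175', '-75,2,175', '-77,6,173', '-76,10,174', '-84,16,159', '-83,22,162']
```

View pics/w2.png

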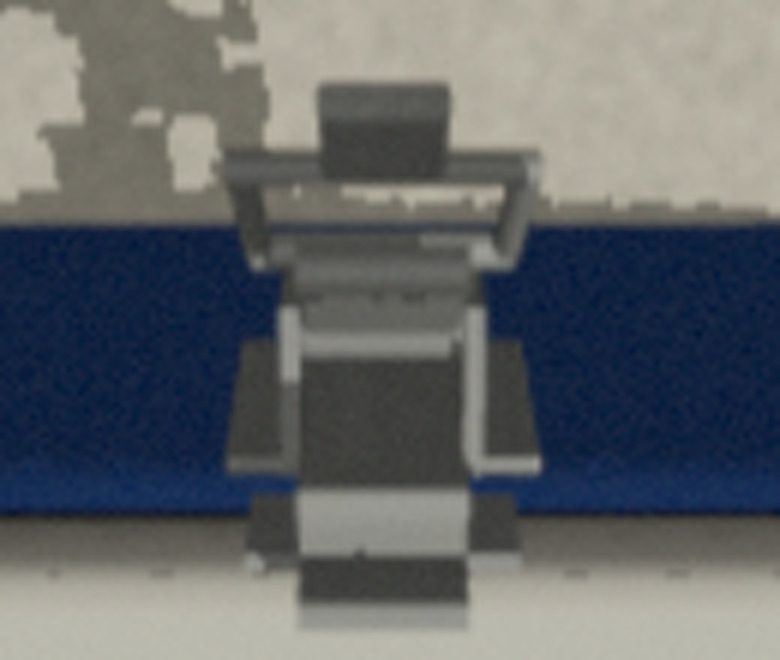

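```bash
python3 - <<'E'
from h import *
w=cam("wrist");T=toolcloud(w)
for v in (292,296,300,310):
  for r in (range(205,240,3),range(405,440,3)): print(v,[(u,*T[v,u].round(0)) for u in r if abs(T[v,u,2])<60])
print("tab edges"); 
for v in (242,246,250): print([(u,T[v,u,1].round(1)) for u in range(311,338) if T[v,u,2]<125])
print([(u,T[253,u,1].round(1)) for u in range(292,356) if T[253,u,2]<150][::55])
r=74.3
def pin(L): a=np.radians(9)+L; return np.array([24+14*np.sin(a),125-14*np.cos(a)])
def solve(b):
    Ls=np.linspace(0.8,2.1,5000); p=np.array([pin(L) for L in Ls]); i=np.argmin(abs(np.hypot(*(b-p).T)-48.8)); 
    e=abs(np.hypot(*(b-p).T)-48.8)
    d=b-p[i]; th=np.arctan2(d[0],d[1]); return Ls[i],th,p[i]+r*np.array([np.sin(th),np.cos(th)]),e[i]
def fwd(L,th): return pin(L)+r*np.array([np.sin(th),np.cos(th)])
for L,t in [(1.64,33.1),(1.9,20),(1.9,0),(1.9,-15)]: print(L,t,fwd(L,np.radians(t)).round(1),(pin(L)+48.8*np.array([np.sin(np.radians(t)),np.cos(np.radians(t))])).round(1))
for b in [(16,175.9),(12,174),(10,172),(10,168),(10,163.5),(11.5,163.5)]:
    L,t,g,e=solve(np.array(b)); print(b,round(L,3),round(np.degrees(t),1),g.round(1),e.round(2))
E
```

```text
292 [(208, np.float64(11.0), np.float64(-50.0), np.float64(10.0)), (211, np.float64(11.0), np.float64(-49.0), np.float64(10.0)), (214, np.float64(11.0), np.float64(-48.0), np.float64(10.0)), (217, np.float64(9.0), np.float64(-47.0), np.float64(14.0)), (220, np.float64(9.0), np.float64(-46.0), np.float64(14.0)), (223, np.float64(9.0), np.float64(-45.0), np.float64(13.0)), (226, np.float64(9.0), np.float64(-43.0), np.float64(13.0)), (229, np.float64(8.0), np.float64(-42.0), np.float64(16.0))]
292 [(414, np.float64(8.0), np.float64(44.0), np.float64(15.0)), (417, np.float64(9.0), np.float64(45.0), np.float64(13.0)), (420, np.float64(10.0), np.float64(46.0), np.float64(13.0)), (423, np.float64(9.0), np.float64(48.0), np.float64(14.0)), (426, np.float64(10.0), np.float64(49.0), np.float64(13.0)), (429, np.float64(11.0), np.float64(50.0), np.float64(10.0)), (432, np.float64(11.0), np.float64(51.0), np.float64(10.0)), (435, np.float64(11.0), np.float64(52.0), np.float64(10.0))]
296 [(205, np.float64(11.0), np.float64(-50.0), np.float64(5.0)), (208, np.float64(11.0), np.float64(-49.0), np.fl
[... 4491 characters left out ...]
np.float64(2.0)), (324, np.float64(2.8)), (325, np.float64(3.5)), (326, np.float64(4.3)), (327, np.float64(5.0)), (328, np.float64(5.8)), (329, np.float64(6.5)), (330, np.float64(7.2)), (331, np.float64(8.0)), (332, np.float64(8.8)), (333, np.float64(9.5)), (334, np.float64(10.2))]
[(298, np.float64(-17.7))]
1.64 33.1 [ 78.2 190.4] [ 64.3 169. ]
1.9 20 [ 61.8 201.4] [ 53.1 177.4]
1.9 0 [ 36.4 205.8] [ 36.4 180.3]
1.9 -15 [ 17.1 203.3] [ 23.7 178.7]
(16, 175.9) 1.901 -24.7 [  5.4 199.1] 0.0
(12, 174) 1.911 -29.9 [ -0.7 196.1] 0.0
(10, 172) 1.864 -33.0 [ -3.9 193.4] 0.0
(10, 168) 1.617 -34.6 [ -4.5 189. ] 0.0
(10, 163.5) 1.305 -34.9 [ -4.6 184.4] 0.0
(11.5, 163.5) 1.224 -32.5 [ -2.2 185. ] 0.0
```

The tab is 3 mm off in tool y, and the fingers' own midpoint reads +1 mm, so I'll shift +2 mm. Then I'll come down to put the fingertips at z of about 185 around the tab's outer half.

step_arm:
  slide:
    - [2, 2, 10]
    - [0, 0, 15]
    - [0, 0, 15]
    - [0, 0, 15]
    - [0, 0, 15]
    - [0, 0, 15]
    - [0, 0, 10]
    - [0, 0, 8]
    - [0, 0, 0]
    - [0, 0, 0]
    - [0, 0, 0]
  twist: [0, 0, 0, 0, 0, 0, 0, 0, 0, 0, 0]
  jaw: 34

```text
time: 3.92
position: [0.5647, 0.0098, 0.2032]
tool_rot: [0.751, 0.66, 0.0, 0.001]
ft_force: [-0.1, 0.4, -0.2]
grip_width: 0.0346
```

```bash
python3 - <<'E'
from h import *
w=cam("wrist"); cv2.imwrite("pics/w3.png",w["color"][200:440,160:480].repeat(2,0).repeat(2,1))
T=toolcloud(w);h=robot.get_obs()["position"][2]*1000;print(robot.get_obs()["position"])
E
```

```text
[0.56485244 0.00967773 0.20342077]
```

View pics/w3.png

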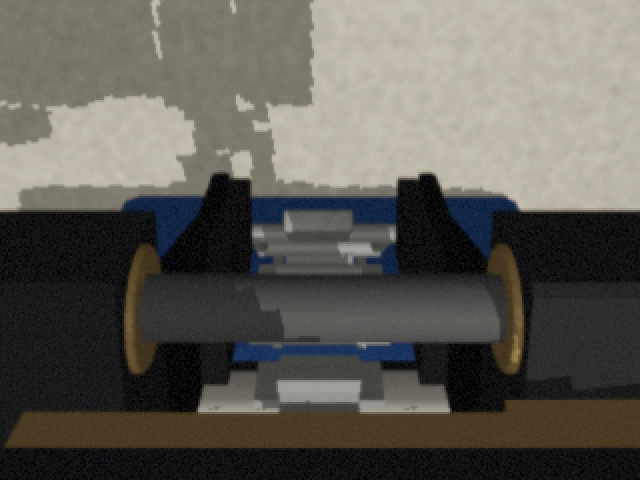

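The tab sits between the fingers: tab centre column 318, finger gap centre 324, so it is about 1 mm off. I'll correct that and close gently.

step_arm:
  slide:
    - [0, -1.2, 1]
    - [0, 0, 0]
    - [0, 0, 0]
  twist: [0, 0, 0]

```text
time: 4.22
position: [0.5631, 0.0097, 0.202]
tool_rot: [0.751, 0.66, 0.0, 0.0]
ft_force: [0.4, -0.4, 0.8]
grip_width: 0.0341
```

step_arm:
  slide:
    - [0, 0, 0]
    - [0, 0, 0]
    - [0, 0, 0]
    - [0, 0, 0]
    - [0, 0, 0]
    - [0, 0, 0]
  twist: [0, 0, 0, 0, 0, 0]
  jaw: 8
  force: 12

```text
time: 4.72
position: [0.5632, 0.0098, 0.2016]
tool_rot: [0.751, 0.66, 0.0, 0.0]
ft_force: [-0.0, 0.2, 0.8]
grip_width: 0.0155
```

Gripped at 15.5 mm. Next I'll raise and swing the loop along the arc, slowly and in stages.

step_arm:
  slide:
    - [-1.5, 0, -1.2]
    - [-2, 0, -1.6]
    - [-2.5, 0, -2]
    - [-2.5, 0, -1.7]
    - [-2.5, 0, -1.5]
    - [-2.7, 0, -1.5]
    - [-2.7, 0, -1.5]
    - [0, 0, 0]
  twist: [0, 0, 0, 0, 0, 0, 0, 0]

```text
time: 5.38
position: [0.5608, -0.0071, 0.2127]
tool_rot: [0.751, 0.66, -0.0, 0.0]
ft_force: [1.6, -1.6, -4.1]
grip_width: 0.0157
```

step_arm:
  slide:
    - [-3.2, 0, -0.9]
    - [-3.2, 0, -0.8]
    - [-3.2, 0, -0.7]
    - [-3.2, 0, -0.6]
    - [-3.2, 0, -0.5]
    - [-3.2, 0, -0.4]
    - [-3.1, 0, -0.3]
    - [-3.1, 0, -0.2]
    - [0, 0, 0]
  twist: [0, 0, 0, 0, 0, 0, 0, 0, 0]

```text
time: 6.13
position: [0.5577, -0.0323, 0.2171]
tool_rot: [0.751, 0.66, -0.0, 0.0]
ft_force: [0.5, -0.5, -1.2]
grip_width: 0.0159
```

```bash
python3 - <<'E'
from h import *
w=cam("wrist"); cv2.imwrite("pics/w4.png",w["color"][200:440,160:480].repeat(2,0).repeat(2,1))
t=cam("top"); s=cam("scene")
crop(t,290,180,80,70,8,"pics/t4.png"); crop(s,265,190,90,80,7,"pics/s4.png")
print(robot.get_obs()["position"],robot.get_obs()["ft_force"])
E
```

```text
[ 0.55773698 -0.03181833  0.21707682] [ 1.29066102  0.61749328 -1.30120519]
```

View pics/w4.png

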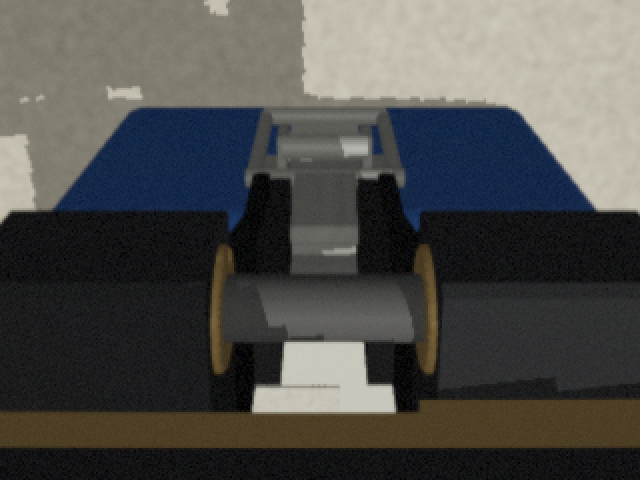

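View pics/s4.png

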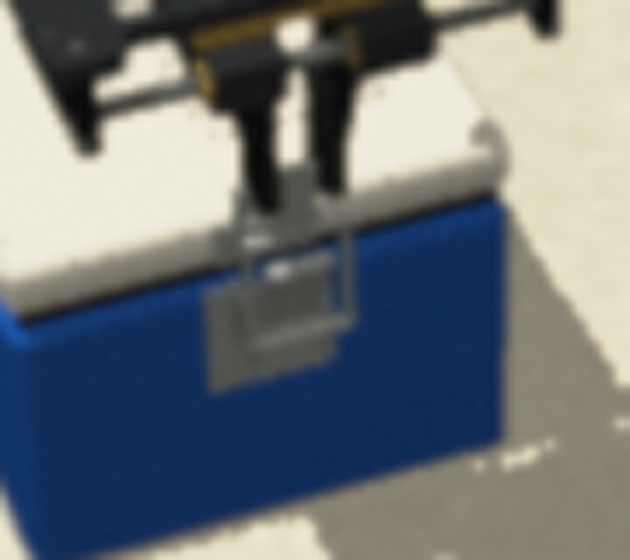

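The loop is upright in the pinch: bar at crop row about 178, handle end at about (320,147). I'll measure the bar and handle tip, then continue.

```bash
python3 - <<'E'
from h import *
w=cam("wrist");T=toolcloud(w);o=robot.get_obs();h=o["position"][2]*1000
# u of TCP: keeper origin at X=-76 when TCP was p0
p0=np.array([0.56178,0.00734]); ex=np.array([.1301,.9915]); du=(o["position"][:2]-p0)@ex*1000; print("u_tcp",76+du,h)
for v in list(range(266,280,2))+list(range(284,293)):
    print(v,[f"{T[v,u,0]+76+du:.0f},{T[v,u,1]:.0f},{h-T[v,u,2]:.0f}" for u in (284,287,310,320,330,357,360)])
E
```

```text
u_tcp 36.742892826624235 217.08301036636695
266 ['2,-33,46', '2,-31,45', '33,-7,132', '33,-0,132', '33,6,132', '2,33,46', '2,35,47']
268 ['1,-33,50', '2,-30,51', '45,-6,167', '45,-0,166', '45,6,166', '2,32,50', '2,35,51']
270 ['1,-32,54', '39,-20,155', '44,-6,168', '43,-0,166', '44,5,168', '39,22,156', '2,34,56']
272 ['2,-32,62', '40,-19,161', '43,-6,168', '43,-0,168', '42,6,167', '40,21,160', '1,34,60']
274 ['2,-31,66', '40,-19,165', '42,-6,169', '42,-0,169', '42,5,169', '40,21,164', '2,34,66']
276 ['2,-31,70', '40,-19,167', '41,-6,168', '40,-0,168', '40,6,168', '40,21,166', '2,33,70']
278 ['2,-30,75', '40,-18,170', '39,-6,168', '39,-0,168', '39,5,168', '40,20,170', '2,33,74']
284 ['41,-19,180', '40,-18,179', '41,-5,180', '40,-0,179', '41,5,180', '41,20,180', '41,21,180']
285 ['40,-19,180', '40,-17,180', '40,-5,179', '40,-0,180', '40,5,181', '40,19,181', '40,21,180']
286 ['40,-19,182', '49,-15,202', '40,-5,182', '41,-0,183', '40,5,182', '40,20,180', '40,21,181']
287 ['39,-19,181', '48,-15,202', '40,-5,183', '41,-0,184', '40,5,182', '48,17,201', '39,21,180']
288 ['39,-19,181', '48,-15,202', '40,-5,184', '40,-0,184', '40,5,184', '48,17,203', '39,21,181']
289 ['38,-19,182', '48,-15,204', '40,-5,186', '40,-0,186', '41,5,187', '48,17,205', '38,21,181']
290 ['38,-19,182', '48,-15,206', '40,-5,187', '40,-0,186', '40,5,186', '48,17,206', '38,21,181']
291 ['37,-19,181', '48,-15,206', '40,-5,188', '40,-0,187', '41,5,189', '48,17,206', '37,21,182']
292 ['37,-19,182', '48,-15,207', '40,-5,190', '40,-0,189', '40,5,190', '48,17,208', '37,21,181']
```

It matches the plan: bar centre about (38,180), lever about 1.85. Next I'll swing over the lip.

step_arm:
  slide:
    - [-2.5, 0, -0.2]
    - [-2.8, 0, 0]
    - [-2.8, 0, 0.1]
    - [-2.8, 0, 0.2]
    - [-2.8, 0, 0.3]
    - [-2.8, 0, 0.5]
    - [-2.8, 0, 0.6]
    - [0, 0, 0]
  twist: [0, 0, 0, 0, 0, 0, 0, 0]

```text
time: 7.0
position: [0.5551, -0.0513, 0.2153]
tool_rot: [0.751, 0.66, -0.0, -0.0]
ft_force: [2.9, 0.4, -2.7]
grip_width: 0.0156
```

step_arm:
  slide:
    - [-2.4, 0, 0.6]
    - [-2.4, 0, 0.7]
    - [-2.4, 0, 0.8]
    - [-2.4, 0, 0.9]
    - [-2.1, 0, 0.9]
    - [0, 0, 0]
    - [0, 0, 0]
  twist: [0, 0, 0, 0, 0, 0, 0]

```text
time: 7.58
position: [0.5537, -0.0627, 0.2116]
tool_rot: [0.751, 0.66, -0.0, 0.0]
ft_force: [2.2, 1.4, -2.3]
grip_width: 0.0154
```

```bash
cat > m.py <<'E'
from h import *
import sys
n=sys.argv[1]
w=cam("wrist");T=toolcloud(w);o=robot.get_obs();h=o["position"][2]*1000
p0=np.array([0.56178,0.00734]); ex=np.array([.1301,.9915]); du=(o["position"][:2]-p0)@ex*1000
print("u_tcp",(76+du).round(1),"z",h.round(1),"F",o["ft_force"].round(1),"grip",o["grip_width"])
T[...,0]+=76+du; T[...,2]=h-T[...,2]
np.save("T.npy",T)
cv2.imwrite(f"pics/{n}.png",w["color"][200:440,160:480].repeat(2,0).repeat(2,1))
for v in range(256,322,2):
    print(v,[f"{T[v,u,0]:.0f},{T[v,u,1]:.0f},{T[v,u,2]:.0f}" for u in (286,290,294,308,320,332,346,350,355,360)])
E
python3 m.py w5
```

```text
u_tcp 5.6 z 211.6 F [ 1.3  2.5 -2.8] grip 0.015512838270008123
256 ['23,-18,169', '23,-16,169', '5,-18,114', '5,-9,113', '5,-0,114', '5,8,113', '11,16,133', '5,20,113', '23,19,168', '23,21,169']
258 ['23,-18,170', '22,-16,168', '5,-18,117', '19,-7,158', '19,-0,159', '19,7,159', '10,16,133', '5,20,117', '22,19,170', '22,21,170']
260 ['22,-18,172', '21,-16,169', '5,-18,121', '18,-7,162', '19,-0,162', '19,7,162', '8,16,132', '5,20,123', '22,18,171', '22,21,172']
262 ['22,-18,174', '21,-16,172', '5,-17,126', '18,-7,164', '19,-0,165', '19,6,165', '7,16,133', '5,19,126', '21,18,172', '21,21,173']
264 ['21,-18,174', '20,-16,173', '4,-17,129', '19,-6,169', '18,-0,167', '19,6,168', '6,16,133', '4,19,128', '20,18,173', '21,21,174']
266 ['20,-17,177', '20,-15,177', '20,-14,175', '20,-6,177', '20,-0,176', '20,6,174', '20,13,177', '20,15,176', '20,18,177', '20,21,176']
268 ['20,-17,178', '19,-16,176', '19,-13,177', '19,-6,177', '19,-0,177', '19,6,177', '20,13,177', '19,15,176', '19,18,176', '20,20,178']
270 ['19,-17,178', '19,-15,178', '19,-13,179', '19,-6,179', '19,-0,180', '19,6,179', '19,13,17
[... 2689 characters left out ...]
,13,216', '17,14,219', '17,16,219']
312 ['16,-14,220', '15,-12,218', '16,-11,219', '8,-5,203', '8,0,204', '8,6,204', '16,11,219', '16,12,219', '17,14,222', '17,16,221']
314 ['17,-13,223', '16,-12,220', '16,-10,221', '8,-5,205', '7,0,204', '7,6,204', '16,11,220', '16,12,221', '17,14,223', '17,16,223']
316 ['17,-13,225', '15,-12,222', '16,-10,222', '7,-5,205', '7,0,205', '7,6,205', '16,11,223', '16,12,222', '17,14,224', '17,16,225']
318 ['16,-13,225', '15,-12,223', '15,-10,223', '6,-5,205', '6,0,205', '6,6,205', '15,11,223', '15,12,223', '15,14,224', '17,16,227']
320 ['17,-13,228', '15,-12,225', '16,-10,226', '4,-5,203', '4,0,204', '5,6,205', '15,10,225', '15,12,225', '15,14,225', '17,16,228']
```

View pics/w5.png

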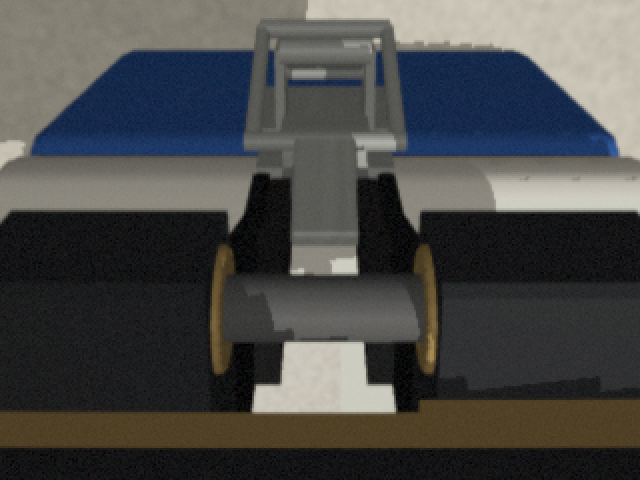

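The bar centre is now about (17,175), directly over the lip (top at 168). I'll move it inward over the groove and start down.

step_arm:
  slide:
    - [-1.5, 0, 0.4]
    - [-1.5, 0, 0.5]
    - [-1.5, 0, 0.5]
    - [-1.5, 0, 0.6]
    - [-1.5, 0, 0.8]
    - [-1.5, 0, 1]
    - [-1, 0, 1.2]
    - [0, 0, 0]
    - [0, 0, 0]
  twist: [0, 0, 0, 0, 0, 0, 0, 0, 0]

```text
time: 8.38
position: [0.5524, -0.0729, 0.2068]
tool_rot: [0.751, 0.66, -0.0, 0.0]
ft_force: [1.8, 1.1, 0.9]
grip_width: 0.0156
```

```bash
python3 m.py w6 | head -24
```

```text
u_tcp -4.7 z 206.8 F [0.4 0.3 0.8] grip 0.015445379540475606
256 ['15,-18,170', '0,-19,126', '0,-17,127', '12,-7,162', '12,-0,161', '12,6,160', '0,16,126', '0,19,126', '15,18,170', '15,21,169']
258 ['14,-17,171', '4,-18,142', '4,-16,141', '11,-7,161', '11,-0,161', '11,6,161', '4,15,141', '4,18,142', '14,18,171', '14,20,172']
260 ['14,-17,173', '14,-15,173', '14,-13,174', '14,-6,173', '14,-0,174', '14,6,173', '14,13,173', '14,15,174', '13,18,171', '14,20,173']
262 ['13,-17,175', '13,-15,174', '13,-13,175', '14,-6,175', '13,-0,174', '13,6,175', '13,13,174', '13,15,175', '13,18,173', '13,20,174']
264 ['12,-17,175', '13,-15,176', '12,-13,174', '12,-6,174', '12,-0,175', '12,6,175', '12,13,175', '12,15,175', '13,18,176', '12,20,174']
266 ['11,-17,175', '11,-15,174', '11,-13,175', '12,-6,176', '12,-0,176', '12,6,176', '11,13,175', '11,15,176', '11,18,176', '11,20,175']
268 ['10,-17,174', '10,-15,175', '10,-13,174', '11,-6,178', '11,0,179', '11,6,177', '10,13,175', '10,15,175', '10,18,174', '10,20,174']
270 ['3,-19,158', '3,-17,159', '3,-14,159', '10,-6,178', '10,0,178', '10,6,178', '3,14,15
[... 1283 characters left out ...]
8', '3,6,187', '6,12,192', '7,14,195', '7,16,195', '-9,22,160']
292 ['6,-15,196', '7,-13,198', '6,-12,196', '3,-6,189', '3,0,189', '4,6,190', '5,12,194', '7,14,197', '7,16,197', '-9,22,161']
294 ['7,-15,200', '8,-13,201', '5,-12,196', '3,-6,190', '2,0,190', '3,6,191', '6,12,197', '7,13,200', '7,16,199', '-11,22,160']
296 ['7,-15,201', '7,-13,202', '5,-12,198', '2,-6,191', '2,0,191', '2,6,192', '5,12,197', '7,13,202', '6,16,201', '-12,22,160']
298 ['7,-15,204', '6,-13,203', '6,-11,201', '1,-6,191', '1,0,192', '1,6,191', '5,12,201', '6,13,202', '6,15,203', '-14,23,160']
300 ['7,-15,205', '7,-13,206', '5,-11,202', '1,-6,193', '1,0,193', '1,6,194', '5,12,203', '5,13,202', '6,15,205', '6,17,205']
```

View pics/w6.png

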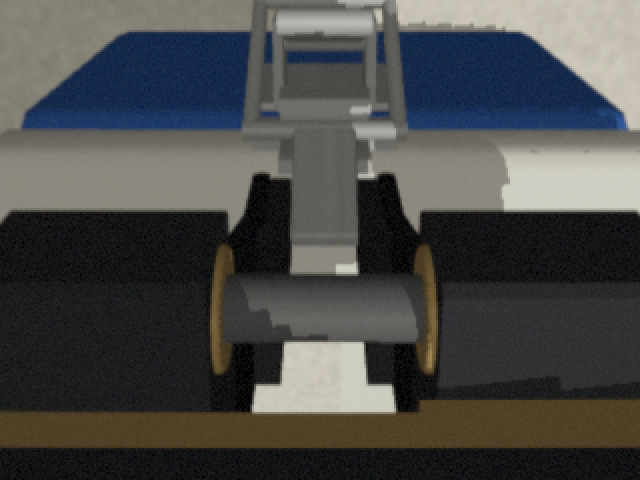

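The bar centre is about (11,172.5), inside the lip. I'll ease it 1.5 mm inward and lower it to the shelf.

step_arm:
  slide:
    - [-0.7, 0, 0.3]
    - [-0.6, 0, 0.7]
    - [-0.4, 0, 1]
    - [-0.1, 0, 1]
    - [0, 0, 1]
    - [0, 0, 1]
    - [0, 0, 1]
    - [0, 0, 0]
    - [0, 0, 0]
  twist: [0, 0, 0, 0, 0, 0, 0, 0, 0]

```text
time: 9.18
position: [0.5524, -0.0749, 0.2012]
tool_rot: [0.751, 0.66, -0.0, 0.001]
ft_force: [-0.8, -2.8, 5.5]
grip_width: 0.0155
```

```bash
sed -i 's/range(256,322,2)/range(236,292,2)/' m.py; python3 m.py w7 | head -24
```

```text
u_tcp -6.7 z 201.1 F [-0.2 -2.2  4.8] grip 0.015434341159966204
236 ['21,-18,156', '21,-16,154', '5,-18,96', '5,-9,97', '5,-0,98', '4,8,95', '15,15,133', '5,21,97', '21,19,156', '21,21,155']
238 ['20,-18,157', '20,-16,155', '5,-18,102', '5,-8,102', '5,-0,101', '5,8,100', '13,15,132', '5,20,101', '20,19,157', '20,21,157']
240 ['20,-18,158', '4,-21,105', '4,-18,105', '5,-8,106', '5,-0,106', '5,8,105', '12,15,133', '5,20,105', '20,18,158', '20,21,158']
242 ['19,-18,161', '5,-20,111', '5,-17,112', '19,-6,159', '19,-0,159', '19,6,159', '11,15,133', '5,20,111', '18,18,158', '19,21,158']
244 ['18,-18,161', '5,-20,117', '5,-17,116', '18,-6,162', '18,-0,162', '18,6,161', '10,15,134', '5,19,115', '18,18,159', '18,21,160']
246 ['17,-18,161', '5,-19,121', '5,-17,121', '18,-6,165', '18,0,165', '18,6,164', '9,15,134', '5,19,120', '18,18,162', '17,21,161']
248 ['16,-18,162', '5,-19,125', '5,-16,124', '18,-6,169', '18,0,168', '18,6,168', '7,15,133', '4,19,123', '17,18,162', '16,21,162']
250 ['16,-17,164', '5,-19,129', '5,-16,128', '17,-6,167', '17,0,168', '17,6,167', '6,16,133', '5,18,128', '15,18,1
[... 1297 characters left out ...]
 '3,14,158', '3,16,158', '3,19,158', '1,22,154']
272 ['2,-18,159', '2,-16,158', '2,-14,159', '8,-6,175', '8,0,174', '8,6,174', '2,14,158', '2,16,159', '2,19,159', '0,22,154']
274 ['0,-19,158', '1,-16,159', '1,-14,158', '8,-6,177', '7,0,175', '7,6,175', '1,14,159', '1,16,160', '1,19,159', '-0,22,157']
276 ['-0,-18,159', '-1,-16,158', '-1,-14,158', '6,-6,176', '6,0,176', '6,6,176', '-1,14,158', '-0,16,159', '-1,19,157', '-1,22,158']
278 ['-1,-18,160', '-2,-16,159', '-1,-14,160', '6,-6,177', '6,0,177', '6,6,178', '-1,14,160', '-1,16,159', '-2,19,158', '-2,22,158']
280 ['-3,-18,159', '-3,-16,159', '-2,-14,160', '5,-6,178', '5,0,179', '6,6,179', '-3,14,159', '-2,16,160', '-2,19,160', '-2,22,160']
```

View pics/w7.png

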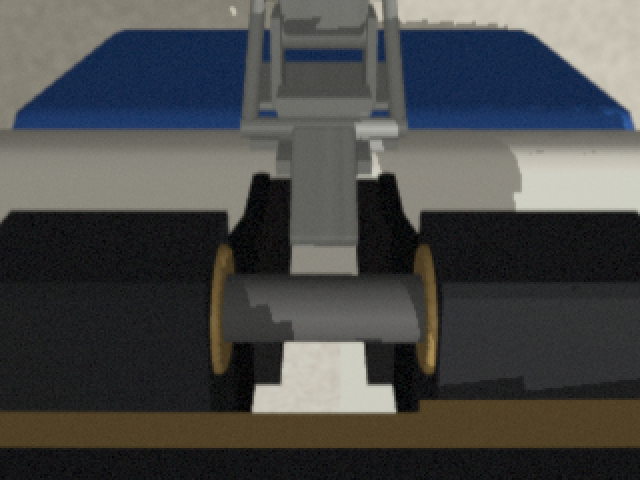

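The bar centre is about (10,167.7), already in the groove behind the lip (lip at 14.5–18, top 168). The 5 N reading matches the lever's hinge friction. About 4 mm remain.

step_arm:
  slide:
    - [0, 0, 0.8]
    - [0, 0, 0.8]
    - [0, 0, 0.8]
    - [0, 0, 0.7]
    - [0, 0, 0.5]
    - [0, 0, 0]
    - [0, 0, 0]
  twist: [0, 0, 0, 0, 0, 0, 0]

```text
time: 9.82
position: [0.5524, -0.0746, 0.1973]
tool_rot: [0.751, 0.66, -0.0, 0.001]
ft_force: [0.6, -3.0, 5.5]
grip_width: 0.0156
```

```bash
sed -i 's/range(236,292,2)/range(240,276,2)/' m.py; python3 m.py w8 | cut -c1-200
```

```text
u_tcp -6.4 z 197.3 F [-0.7 -2.3  4.7] grip 0.015901627553103325
240 ['20,-18,154', '5,-21,102', '5,-18,101', '5,-8,102', '5,-0,101', '5,8,101', '14,15,132', '5,20,100', '20,18,154', '20,21,153']
242 ['19,-18,155', '4,-20,105', '5,-18,106', '5,-8,106', '5,-0,105', '4,8,105', '13,15,133', '5,20,106', '19,18,155', '19,21,155']
244 ['19,-18,157', '5,-20,110', '5,-17,111', '5,-8,112', '5,-0,111', '5,8,111', '11,15,132', '5,19,110', '18,18,156', '18,21,156']
246 ['18,-18,158', '5,-19,115', '5,-17,115', '19,-6,160', '18,-0,160', '19,6,162', '10,15,133', '5,19,114', '17,18,157', '18,21,158']
248 ['17,-18,159', '4,-19,118', '4,-17,118', '18,-6,163', '18,-0,163', '18,6,163', '9,15,133', '4,19,118', '16,18,156', '17,21,158']
250 ['16,-18,160', '5,-19,123', '5,-16,123', '18,-6,166', '18,0,167', '18,6,166', '8,15,132', '4,18,122', '16,18,159', '17,20,161']
252 ['15,-18,160', '5,-18,128', '5,-16,128', '17,-6,167', '18,0,169', '18,6,168', '7,15,133', '5,18,127', '15,18,160', '16,20,161']
254 ['15,-17,161', '4,-18,129', '4,-16,129', '17,-6,168', '17,0,168', '17,6,168', '5,15,132', '4,18,129', '14,18
[... 638 characters left out ...]
,168', '11,13,166', '11,15,166', '11,18,166', '11,20,166']
266 ['10,-17,167', '10,-15,166', '10,-13,167', '10,-6,168', '10,0,168', '10,6,168', '10,13,166', '10,15,166', '10,18,167', '10,20,167']
268 ['4,-19,153', '4,-16,153', '4,-14,153', '10,-6,169', '10,0,169', '9,6,168', '4,14,153', '4,16,153', '4,19,154', '1,22,146']
270 ['4,-18,156', '4,-16,156', '4,-14,155', '9,-6,171', '9,0,170', '9,6,169', '4,14,155', '4,16,156', '3,19,155', '1,22,149']
272 ['3,-18,158', '4,-16,159', '4,-14,158', '9,-6,172', '9,0,172', '8,6,171', '4,14,159', '3,16,158', '4,18,159', '1,22,151']
274 ['2,-18,158', '3,-16,159', '2,-14,158', '7,-6,171', '8,0,172', '8,6,172', '2,14,158', '2,16,158', '3,18,159', '1,22,155']
```

The bar top is at about 166.5, so its centre is about 164 against a seated height of 163.5. I'll make one small nudge down and outward towards the lip.

step_arm:
  slide:
    - [0.4, 0, 0.3]
    - [0.4, 0, 0.2]
    - [0.3, 0, 0]
    - [0, 0, 0]
    - [0, 0, 0]
  twist: [0, 0, 0, 0, 0]

```text
time: 10.28
position: [0.5526, -0.0738, 0.1971]
tool_rot: [0.751, 0.66, -0.0, 0.001]
ft_force: [-1.4, -4.2, 5.2]
grip_width: 0.0157
```

```bash
python3 m.py w9 | sed -n '1p;9,17p'; python3 - <<'E'
from h import *
s=cam("scene"); crop(s,265,190,90,80,7,"pics/s9.png")
E
```

```text
u_tcp -5.7 z 197.1 F [-1.6 -3.1  6.7] grip 0.015498966879429407
254 ['15,-17,162', '4,-18,128', '5,-16,129', '18,-6,169', '17,0,168', '17,6,167', '6,15,133', '5,18,128', '15,18,161', '15,21,160']
256 ['14,-17,161', '3,-18,128', '4,-16,129', '16,-6,168', '17,0,169', '16,6,168', '4,15,132', '4,18,130', '14,18,161', '15,20,162']
258 ['14,-17,163', '2,-18,128', '2,-16,128', '16,-6,169', '16,0,168', '15,6,168', '2,16,129', '2,18,128', '13,18,162', '14,20,163']
260 ['13,-17,165', '13,-15,164', '13,-13,164', '14,-6,167', '15,0,169', '15,6,169', '13,13,165', '13,15,165', '13,18,164', '13,20,164']
262 ['13,-17,166', '13,-15,166', '13,-13,166', '12,-6,165', '13,0,166', '12,6,165', '13,13,166', '13,15,166', '13,18,166', '12,20,165']
264 ['11,-17,165', '11,-15,165', '12,-13,166', '12,-6,167', '12,0,167', '12,6,167', '12,13,166', '12,15,166', '12,18,166', '11,20,165']
266 ['10,-17,165', '11,-15,166', '11,-13,166', '11,-6,168', '11,0,167', '11,6,168', '10,13,165', '11,15,167', '11,18,167', '10,20,165']
268 ['9,-17,166', '9,-15,165', '9,-13,164', '10,-6,169', '10,0,168', '11,6,169', '9,13,165', '9,15,165', '9,18,166', '10,20,167']
270 ['4,-18,153', '3,-16,152', '4,-14,154', '9,-6,169', '10,0,169', '10,6,169', '4,14,155', '4,16,155', '3,19,152', '1,22,146']
```

View pics/w9.png

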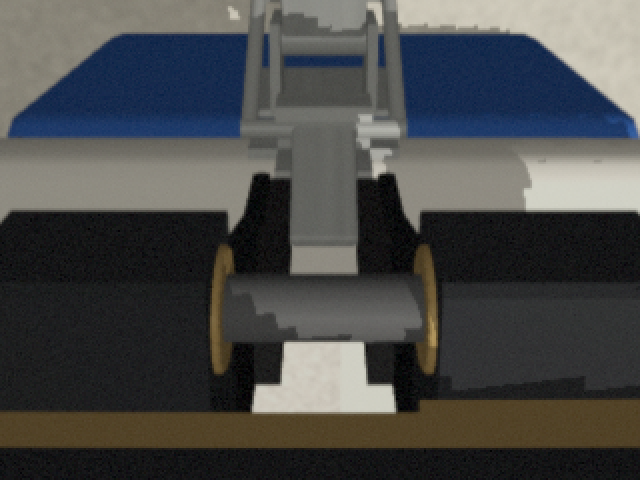

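View pics/s9.png

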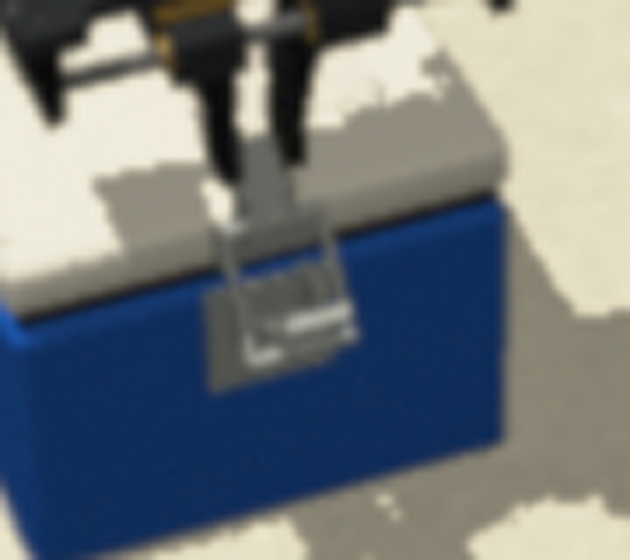

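The bar top is at 166, which is the shelf (161) plus 5 mm, and the bar lies behind the lip. It's seated, so I'll release and lift straight up.

step_arm:
  slide:
    - [0, 0, 0]
    - [0, 0, 0]
    - [0, 0, 0]
    - [0, 0, 0]
  twist: [0, 0, 0, 0]
  jaw: 34

```text
time: 10.72
position: [0.5516, -0.0724, 0.1957]
tool_rot: [0.751, 0.66, -0.0, -0.001]
ft_force: [-0.1, -0.9, -0.4]
grip_width: 0.0314
```

step_arm:
  slide:
    - [0, 0, -5]
    - [0, 0, -10]
    - [0, 0, -15]
    - [0, 0, -15]
    - [0, 0, -15]
    - [12, 0, 0]
    - [15, 0, 0]
    - [15, 0, 0]
    - [15, 0, 0]
    - [10, 0, 0]
    - [0, 0, 0]
    - [0, 0, 0]
  twist: [0, 0, 0, 0, 0, 0, 0, 0, 0, 0, 0, 0]
  jaw: 0

```text
time: 11.72
position: [0.5607, -0.0058, 0.2562]
tool_rot: [0.751, 0.661, -0.0, -0.0]
ft_force: [0.6, 0.6, 0.3]
grip_width: 0.0007
```

I set the jaw to close during that lift, which could have nipped the tab, so I'll check that the bar is still seated.

```bash
python3 - <<'E'
from h import *
w=cam("wrist");T=toolcloud(w);o=robot.get_obs();h=o["position"][2]*1000
p0=np.array([0.56178,0.00734]); ex=np.array([.1301,.9915]); du=(o["position"][:2]-p0)@ex*1000
T[...,0]+=76+du; T[...,2]=h-T[...,2]
print("u_tcp",76+du,h)
crop(w,220,220,200,170,4,"pics/w10.png")
s=cam("scene"); crop(s,265,190,90,80,7,"pics/s10.png")
for v in range(230,330,3):
    print(v,[f"{T[v,u,0]:.0f},{T[v,u,1]:.0f},{T[v,u,2]:.0f}" for u in (285,290,296,312,322,332,346,355)])
E
```

```text
u_tcp 62.2213434956826 256.2843836982365
230 ['40,-40,-1', '40,-35,0', '40,-28,-1', '40,-10,0', '39,1,-2', '40,12,-0', '40,28,1', '40,38,0']
233 ['36,-40,-2', '36,-35,-0', '36,-28,0', '37,-10,1', '36,1,-1', '37,12,1', '36,28,-0', '37,38,0']
236 ['33,-40,-0', '33,-35,-1', '33,-28,-0', '33,-10,-1', '33,1,-2', '32,12,-2', '33,28,0', '33,38,1']
239 ['29,-41,-1', '29,-35,-2', '30,-28,1', '29,-10,-1', '29,1,-1', '29,12,0', '29,28,-2', '30,38,1']
242 ['26,-41,-0', '26,-35,0', '26,-28,1', '26,-10,-1', '26,1,-1', '26,12,1', '26,28,-0', '26,38,1']
245 ['22,-41,0', '23,-35,1', '22,-28,-1', '22,-10,-0', '23,1,1', '23,12,1', 'nan,nan,nan', '23,38,0']
248 ['19,-41,-1', '19,-35,0', '19,-28,0', '19,-10,-0', '19,1,-1', '19,12,-1', '19,28,-0', '19,38,0']
251 ['15,-41,-1', '15,-35,0', '15,-28,-0', '15,-10,-1', '15,1,-0', '15,12,0', '15,28,0', '15,39,-1']
254 ['12,-41,0', '12,-35,0', '12,-28,-0', '62,-6,154', '62,1,153', '62,8,154', '12,28,0', '11,39,-1']
257 ['8,-41,-1', '8,-36,-2', '8,-29,1', '61,-6,156', '61,1,157', '61,8,156', '8,28,0', '8,39,-0']
260 ['5,-41,0', '5,-35,0', '4,-29,-0', '59,-6,157', 
[... 1788 characters left out ...]
', '73,5,263', '101,7,317', '101,9,318']
314 ['100,-8,319', '101,-7,320', '101,-6,319', '72,-3,264', '62,1,244', '73,5,265', '101,7,319', '101,9,319']
317 ['100,-8,320', '101,-7,320', '101,-5,320', '73,-3,267', '60,1,244', '73,5,268', '101,6,322', '101,9,321']
320 ['101,-8,323', '101,-7,323', '101,-5,324', '73,-3,270', '60,1,245', '73,5,271', '101,6,323', '101,8,323']
323 ['101,-8,323', '101,-7,324', '101,-5,324', '73,-3,273', '58,1,245', '73,5,272', '101,6,323', '101,8,325']
326 ['101,-8,325', '101,-7,326', '101,-5,325', '73,-3,275', '56,1,245', '73,5,275', '101,6,325', '101,8,325']
329 ['101,-8,327', '101,-6,326', '100,-5,325', '73,-3,277', '55,1,246', '73,5,278', '101,6,327', '101,8,326']
```

View pics/w10.png

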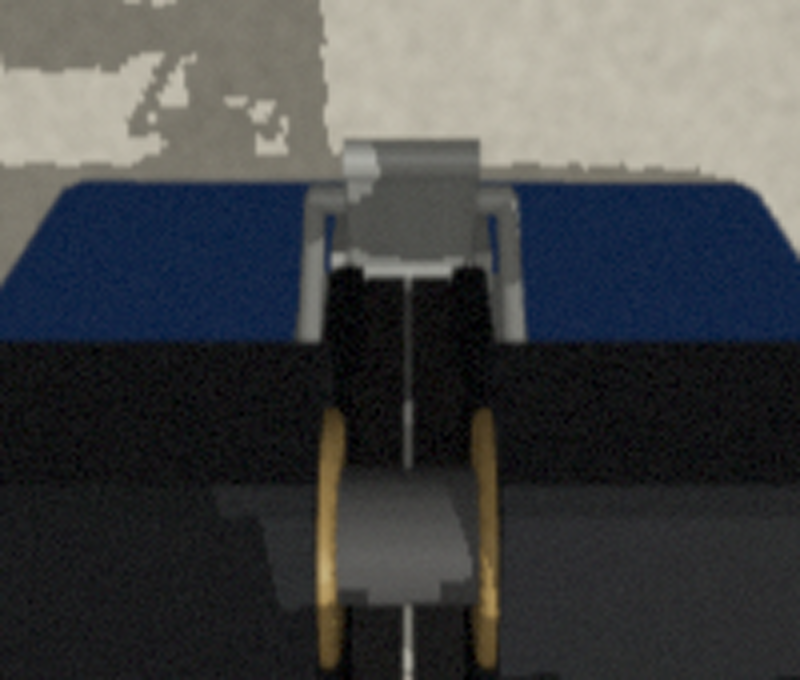

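View pics/s10.png

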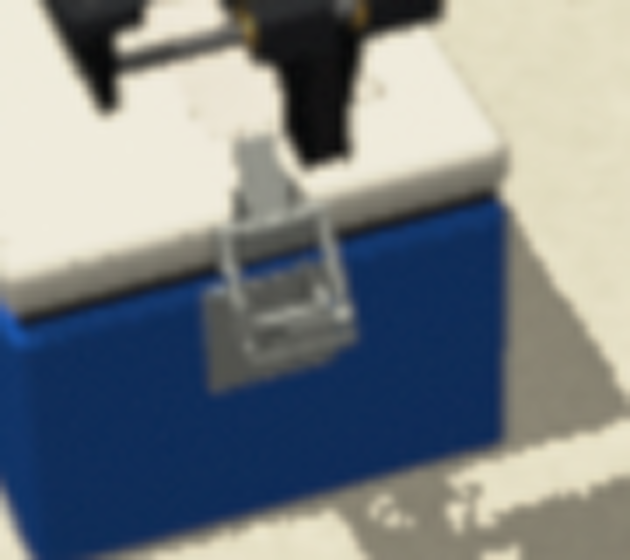

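```bash
python3 - <<'E'
from h import *
t=cam("top"); crop(t,295,190,70,55,10,"pics/t10.png")
p0=np.array([0.56178,0.00734]); ex=np.array([.1301,.9915]); ey=np.array([.9915,-.1301])
for n in ("top","scene"):
    P=cloud(cam(n)).reshape(-1,3);q=P[:,:2]-p0;L=np.c_[q@ex*1000+76,q@ey*1000,P[:,2]*1000]
    for a,b,c,d,k in [(2,30,14,22,"bar end+"),(2,30,-20,-14,"bar end-"),(-25,30,-5,5,"mid")]:
        m=(L[:,0]>a)&(L[:,0]<b)&(L[:,1]>c)&(L[:,1]<d)&(L[:,2]>140)&(L[:,2]<205)
        print(n,k,sorted(L[m].round(0).astype(int).tolist())[::2])
E
```

```text
top bar end+ [[7, 15, 164], [8, 19, 167]]
top bar end- [[7, -19, 168], [8, -14, 167], [10, -17, 164], [12, -16, 159]]
top mid [[-24, -5, 158], [-23, -1, 164], [-22, 4, 163], [-21, 1, 154], [-19, -3, 157], [-18, 1, 162], [-16, -3, 157], [-16, 2, 158], [-14, -4, 157], [-13, 1, 160], [-11, -4, 158], [-11, 3, 183], [-10, -3, 187], [-9, -2, 157], [-9, 2, 187], [-7, -5, 191], [-7, 0, 192], [-5, -4, 186], [-4, -2, 156], [-4, 4, 183], [-2, 2, 179], [0, -3, 178], [1, 3, 175], [3, 0, 173], [4, -4, 171], [5, 0, 175], [7, -2, 170], [8, 3, 169], [9, -2, 166], [10, 3, 166]]
scene bar end+ [[2, 18, 148], [4, 21, 158], [8, 14, 162], [9, 20, 162], [11, 18, 165], [14, 19, 159], [16, 17, 156], [16, 20, 157], [19, 18, 155], [20, 21, 167], [24, 20, 150], [25, 18, 150], [29, 22, 151]]
scene bar end- [[4, -17, 144], [10, -18, 166], [13, -17, 163], [14, -16, 167], [17, -18, 156], [20, -17, 165], [21, -16, 156], [24, -18, 147], [26, -20, 148], [27, -19, 146], [29, -16, 149]]
scene mid [[-22, 4, 161], [-7, 0, 193], [-7, 2, 194], [-5, -5, 186], [-4, -5, 194], [-4, 3, 189], [-3, -4, 185], [-3, 1, 186], [-2, 1, 190], [-2, 4, 184], [-1, -5, 142], [-1, -1, 180], [-1, 5, 182], [0, -3, 180], [1, 0, 175], [2, -5, 178], [2, -2, 176], [3, -5, 175], [4, 1, 175], [5, -1, 175], [8, -3, 177], [9, -2, 167], [9, 3, 173], [10, 1, 169], [11, -1, 156], [12, 5, 166], [13, -3, 160], [15, -3, 169], [15, 0, 166], [16, 3, 165], [16, 4, 158], [18, -4, 164], [19, 1, 173], [21, 5, 166]]
```

View pics/t10.png

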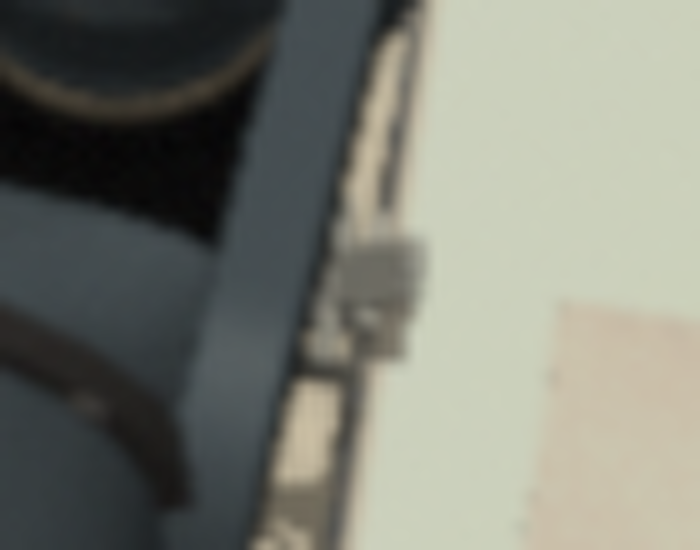

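The bar is still in the groove: bar about (10,164), tab leaning over the lid to about (-7,192). The handle tip is about (60.5,155), so the lever is about 1.3. Now to press: closed fingers at u=66, coming down on the tip.

step_arm:
  slide:
    - [4, 0.5, 10]
    - [0, 0, 15]
    - [0, 0, 15]
    - [0, 0, 15]
    - [0, 0, 10]
    - [0, 0, 6]
    - [0, 0, 4]
    - [0, 0, 3]
    - [0, 0, 2]
    - [0, 0, 2]
    - [0, 0, 0]
  twist: [0, 0, 0, 0, 0, 0, 0, 0, 0, 0, 0]

```text
time: 12.88
position: [0.5623, -0.0027, 0.1747]
tool_rot: [0.751, 0.66, 0.0, 0.0]
ft_force: [-0.2, -0.7, 0.1]
grip_width: 0.0002
```

step_arm:
  slide:
    - [0, 0, 1.5]
    - [0, 0, 1.5]
    - [0, 0, 1.5]
    - [0, 0, 1.5]
    - [0, 0, 1.5]
    - [0, 0, 1.5]
    - [0, 0, 1.5]
    - [0, 0, 0]
  twist: [0, 0, 0, 0, 0, 0, 0, 0]

```text
time: 13.55
position: [0.5633, -0.0002, 0.1662]
tool_rot: [0.751, 0.66, 0.003, 0.0]
ft_force: [-0.8, 5.8, 10.4]
grip_width: 0.0002
```

step_arm:
  slide:
    - [0, 0, 1.5]
    - [0, 0, 1.5]
    - [0, 0, 1.5]
    - [0, 0, 1.5]
    - [0, 0, 1.5]
    - [0, 0, 1.5]
    - [0, 0, 1.5]
    - [0, 0, 0]
  twist: [0, 0, 0, 0, 0, 0, 0, 0]

```text
time: 14.22
position: [0.5638, -0.0004, 0.1557]
tool_rot: [0.751, 0.66, 0.003, 0.001]
ft_force: [1.0, 6.9, 9.7]
grip_width: 0.0005
```

```bash
python3 - <<'E'
from h import *
w=cam("wrist");T=toolcloud(w);o=robot.get_obs();h=o["position"][2]*1000
p0=np.array([0.56178,0.00734]); ex=np.array([.1301,.9915]); du=(o["position"][:2]-p0)@ex*1000
T[...,0]+=76+du; T[...,2]=h-T[...,2]
print("u_tcp",76+du,h,o["ft_force"])
crop(w,220,220,200,170,4,"pics/w11.png")
s=cam("scene"); crop(s,265,190,90,80,7,"pics/s11.png")
E
```

```text
u_tcp 68.49506973083041 155.7032073062615 [ 1.22333064  8.51322527 10.06453795]
```

View pics/w11.png

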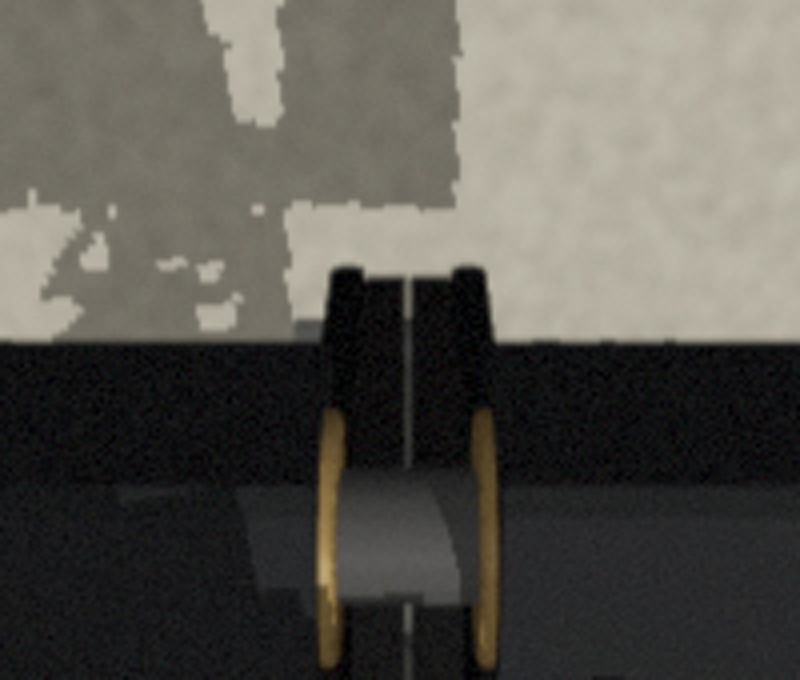

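View pics/s11.png

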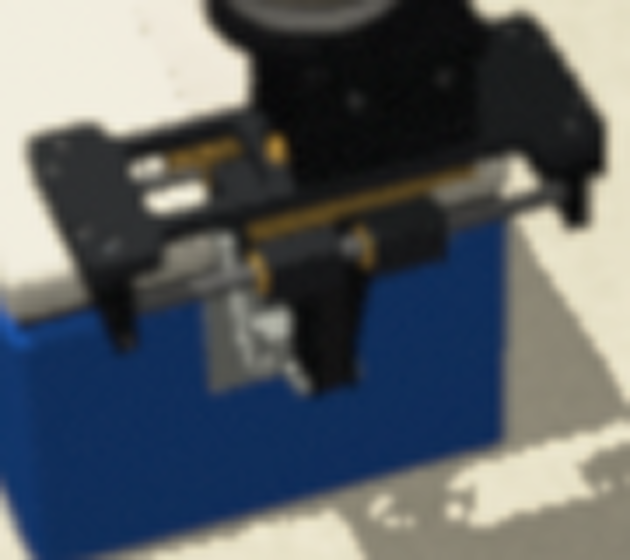

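The fingers are on the handle and the force is steady at about 13 N in total. I'll continue downward.

step_arm:
  slide:
    - [0, 0, 1.5]
    - [0, 0, 1.5]
    - [0, 0, 1.5]
    - [0, 0, 1.5]
    - [0, 0, 1.5]
    - [0, 0, 1.5]
    - [0, 0, 1.5]
    - [0, 0, 0]
  twist: [0, 0, 0, 0, 0, 0, 0, 0]

```text
time: 14.98
position: [0.5637, -0.0013, 0.1446]
tool_rot: [0.751, 0.66, 0.002, 0.001]
ft_force: [0.9, 4.7, 6.3]
grip_width: 0.0004
```

step_arm:
  slide:
    - [0, 0, 1.5]
    - [0, 0, 1.5]
    - [0, 0, 1.5]
    - [0, 0, 1.5]
    - [0, 0, 0]
  twist: [0, 0, 0, 0, 0]

```text
time: 15.4
position: [0.5636, -0.0017, 0.1384]
tool_rot: [0.751, 0.66, 0.002, 0.001]
ft_force: [0.9, 4.6, 6.2]
grip_width: 0.0007
```

```bash
python3 - <<'E'
from h import *
s=cam("scene"); crop(s,255,180,90,80,8,"pics/s12.png")
t=cam("top"); crop(t,300,190,60,50,12,"pics/t12.png")
E
```

```text
(no output)
```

View pics/s12.png

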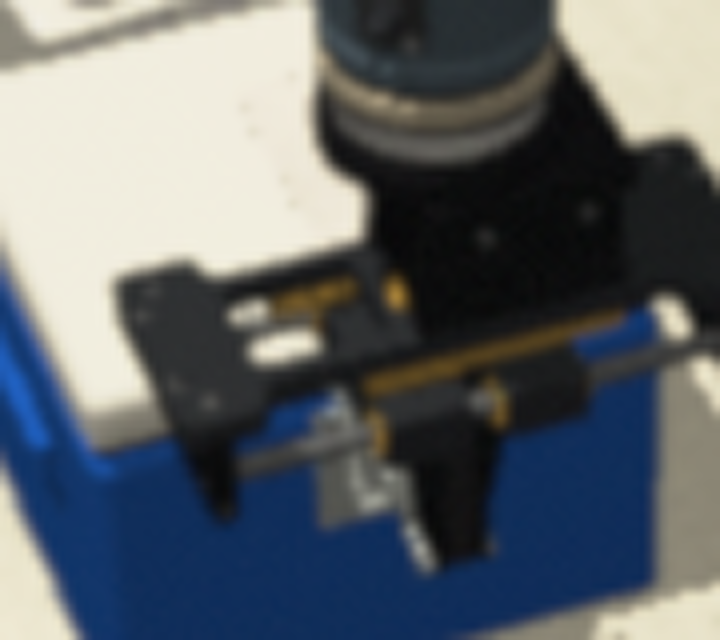

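View pics/t12.png

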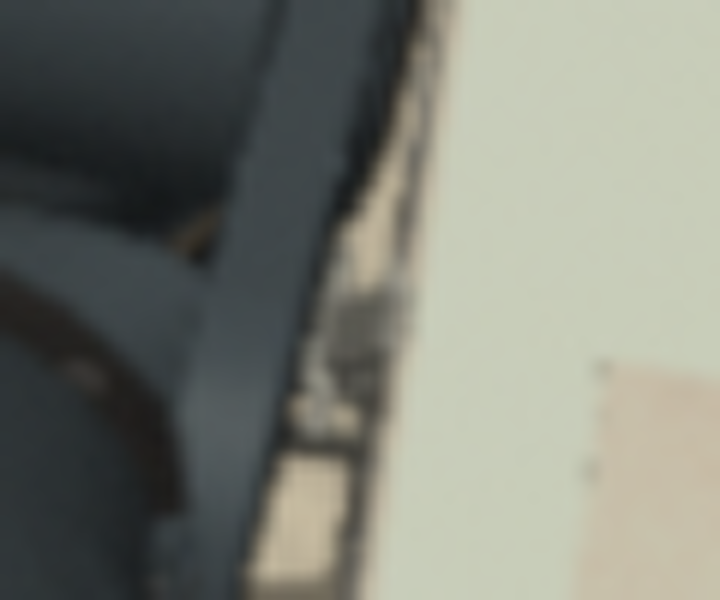

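The lid gap has visibly closed and the loop is still hooked at the keeper. I'll continue past dead centre.

step_arm:
  slide:
    - [0, 0, 1.5]
    - [0, 0, 1.5]
    - [0, 0, 1.5]
    - [0, 0, 1.5]
    - [0, 0, 0]
  twist: [0, 0, 0, 0, 0]

```text
time: 15.92
position: [0.5633, -0.0029, 0.1318]
tool_rot: [0.751, 0.66, 0.001, 0.001]
ft_force: [2.1, 0.6, 3.4]
grip_width: 0.0005
```

step_arm:
  slide:
    - [0, 0, 1.5]
    - [0, 0, 1.5]
    - [0, 0, 1]
    - [0, 0, 0]
  twist: [0, 0, 0, 0]

```text
time: 16.25
position: [0.5609, -0.0025, 0.1261]
tool_rot: [0.751, 0.66, -0.001, -0.001]
ft_force: [-0.3, 0.2, 0.1]
grip_width: 0.001
```

The force dropped to zero: it snapped over. I'll touch lightly to confirm it reached the stop.

step_arm:
  slide:
    - [0, 0, 1]
    - [0, 0, 1]
    - [0, 0, 1]
    - [0, 0, 0]
  twist: [0, 0, 0, 0]

```text
time: 16.58
position: [0.5614, -0.0025, 0.1235]
tool_rot: [0.751, 0.66, -0.0, -0.001]
ft_force: [0.1, -0.1, 0.1]
grip_width: 0.0005
```

step_arm:
  slide:
    - [0, 0, 1]
    - [0, 0, 0.7]
    - [0, 0, 0]
  twist: [0, 0, 0]

```text
time: 16.83
position: [0.5618, -0.0026, 0.1226]
tool_rot: [0.751, 0.66, -0.0, -0.0]
ft_force: [-1.1, 0.8, 4.1]
grip_width: 0.0007
```

The contact came at a fingertip z of about 105, where the stop should be. I'll back away and inspect.

step_arm:
  slide:
    - [0, 0, -3]
    - [0, 0, -10]
    - [0, 0, -20]
    - [0, 0, -25]
    - [0, 0, -25]
    - [0, 0, -25]
    - [0, 0, -25]
    - [0, 0, -25]
    - [0, 0, -20]
    - [10, 0, -5]
    - [0, 0, 0]
    - [0, 0, 0]
  twist: [0, 0, 0, 0, 0, 0, 0, 0, 0, 0, 0, 0]
  jaw: 0

```text
time: 17.83
position: [0.5626, 0.008, 0.3048]
tool_rot: [0.751, 0.661, -0.0, -0.0]
ft_force: [0.2, -0.5, -0.9]
grip_width: 0.0003
```

step_arm:
  slide:
    - [0, 0, 0]
    - [0, 0, 0]
    - [0, 0, 0]
    - [0, 0, 0]
    - [0, 0, 0]
    - [0, 0, 0]
  twist: [0, 0, 0, 0, 0, 0]
  jaw: 87

```text
time: 18.33
position: [0.5631, 0.0072, 0.3049]
tool_rot: [0.751, 0.66, -0.0, -0.0]
ft_force: [0.5, 0.2, 0.4]
grip_width: 0.0326
```

```bash
python3 - <<'E'
from h import *
w=cam("wrist");T=toolcloud(w);o=robot.get_obs();h=o["position"][2]*1000
p0=np.array([0.56178,0.00734]); ex=np.array([.1301,.9915]); du=(o["position"][:2]-p0)@ex*1000
T[...,0]+=76+du; T[...,2]=h-T[...,2]
print("u_tcp",76+du,h,o["ft_force"],o["time"])
crop(w,220,220,200,150,4,"pics/w13.png")
s=cam("scene"); crop(s,265,190,90,80,7,"pics/s13.png"); cv2.imwrite("pics/sf.png",s["color"])
for v in range(250,334,3):
    print(v,[f"{T[v,u,0]:.0f},{T[v,u,1]:.0f},{T[v,u,2]:.0f}" for u in (290,300,316,324,332,346,355)])
E
```

```text
u_tcp 76.0188479346689 305.006547112269 [-0.79997137  0.06104313  0.12709497] 18.3833
250 ['14,-40,-1', '14,-27,-1', '49,-5,111', '49,3,111', '49,11,110', '14,32,-0', '14,43,0']
253 ['10,-40,-1', '10,-27,-1', '47,-5,113', '47,3,113', '47,11,114', '10,32,-0', '10,43,-2']
256 ['6,-40,-0', '6,-27,-2', '45,-5,115', '44,3,114', '44,11,115', '6,32,-1', '6,43,-2']
259 ['2,-40,-1', '2,-27,0', '42,-5,115', '42,3,116', '42,11,116', '2,32,-1', '2,43,-1']
262 ['2,-39,10', '2,-26,11', '40,-5,118', '40,3,119', '40,11,118', '2,31,10', '2,42,12']
265 ['2,-38,23', '1,-26,20', '37,-5,120', '37,3,120', '37,10,120', '2,30,22', '2,41,22']
268 ['3,-37,34', '2,-25,33', '35,-5,121', '35,3,121', '35,10,121', '2,30,33', '2,41,33']
271 ['2,-36,42', '28,-20,112', '33,-5,123', '33,3,125', '33,10,124', '2,29,42', '2,40,42']
274 ['2,-36,52', '28,-20,118', '31,-5,127', '31,3,126', '31,10,127', '2,29,52', '2,39,53']
277 ['2,-35,62', '26,-20,122', '29,-5,129', '29,3,129', '29,10,129', '2,28,63', '2,38,62']
280 ['2,-34,70', '25,-19,128', '26,-5,130', '26,3,131', '26,10,130', '2,27,70', '2,37,69']
283 ['2,-33,79', '24,
[... 858 characters left out ...]
', '9,10,156', '2,23,142', '2,31,142']
313 ['2,-28,149', '4,-18,152', '12,-4,168', '13,3,170', '6,10,157', '2,23,148', '1,31,147']
316 ['1,-27,152', '2,-18,154', '11,-4,171', '12,3,173', '6,10,161', '1,22,153', '1,30,152']
319 ['-1,-27,155', '-0,-18,155', '11,-4,176', '10,3,175', '6,10,167', '-1,22,155', '-1,30,155']
322 ['-3,-27,155', '-3,-18,156', '9,-4,179', '10,3,179', '5,9,171', '-4,22,155', '68,17,288']
325 ['-6,-27,156', '-6,-18,156', '9,-4,184', '8,3,182', '2,9,171', '-7,22,155', '68,17,289']
328 ['-9,-27,156', '-9,-18,157', '7,-4,184', '8,3,186', '-9,10,155', '-9,22,157', '-9,30,156']
331 ['-12,-27,156', '-12,-19,156', '7,-4,189', '6,3,188', '-12,10,155', '-12,22,157', '-11,30,157']
```

View pics/w13.png

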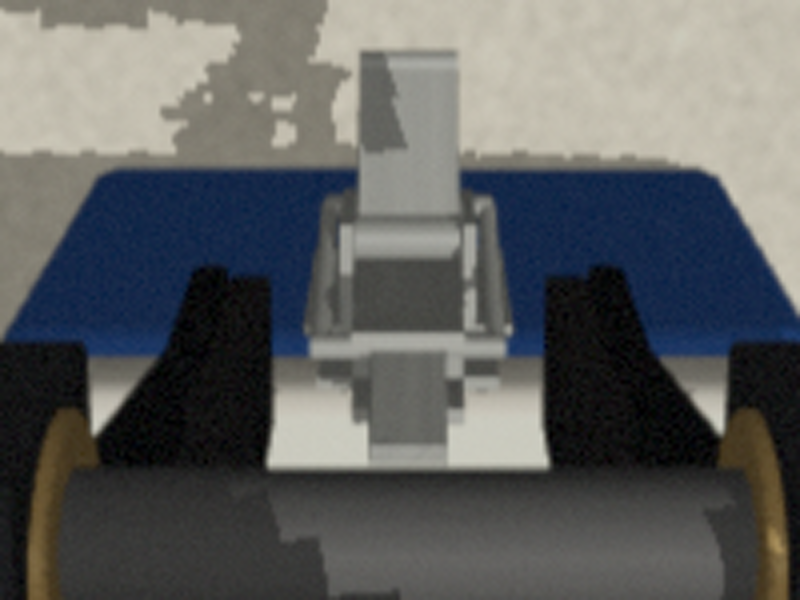

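View pics/s13.png

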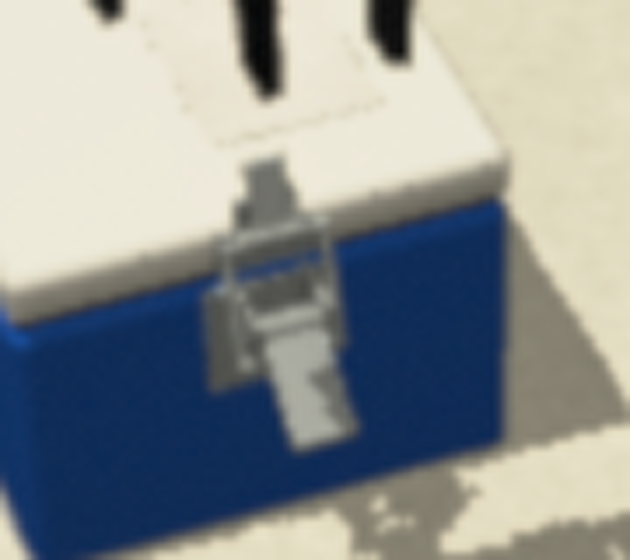

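View pics/sf.png

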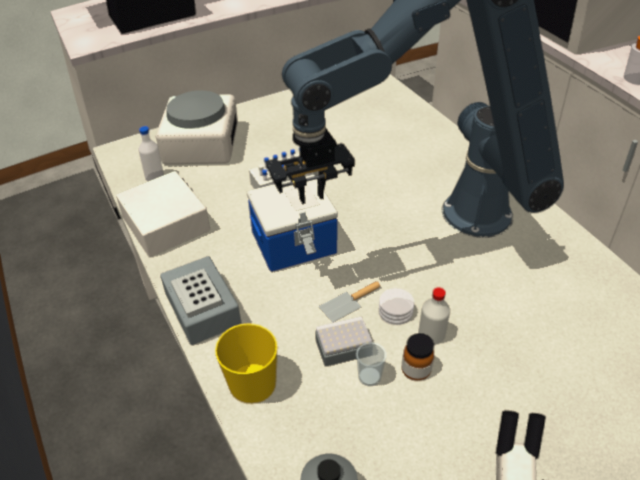

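The lid top at the latch side is now about 155.5 mm, down from 161. The handle slopes at about 54° from straight down, so the lever is at about 0. The bar is behind the lip and nothing else has moved.

```bash
python3 -c "
from rig import robot
print(robot.hand_in())"
```

```text
the job is handed in; nothing more can be done
None
```

The draw latch is closed and the job is handed in at about 18.4 s of the 64 s allowed. I lifted the loop over the lip by its tab, set the crossbar in the keeper and let go. I then pressed the handle down with closed fingers until it snapped over.

**Forces:** at the readings, the force stayed below about 7 N while moving the loop and about 13 N while pressing the lever. It fell to zero at the snap.

**Last checks, with the robot clear:**
- **Lever:** the handle lies at about 54° from straight down, so the lever is at about 0. A light 4 N touch met it where the stop should be.
- **Lid:** the latch side reads about 155.5 mm high; it was 161 mm before, so it is pulled tight.
- **Loop:** the crossbar is in the groove behind the lip.
- **Other things on the bench:** they look unmoved in the scene picture.

**Slip:** after seating the bar I set the jaws to close while still lifting away from the tab, which could have nipped it. The pictures showed the bar still seated. The two fixed cameras differed by about 5 mm on the carrier's position, so I used the wrist camera for the latch work.

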